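# Open a data logger for new cells

### The arm

A 7-joint arm with a two-finger parallel gripper is mounted at the origin on a cart in front of the work surface, level with it; the furniture and walls round the work are solid. World frame = base frame: x ahead of the robot, y to its left, z up, the work surface at z = 0. Lengths are in m, angles in degrees, forces in N, time in s.
With the tool pointing down it reaches from about 0.4 to 0.875 m from the base axis. Payload 6.5 kg.
Tool frame: the origin (TCP) lies midway between the tips of the shut fingers; the grasp point (between the pads) lies grasp_offset behind it (grasp_offset is the distance from the TCP to the grasp point, in m); z points along the fingers, y is the direction in which the jaws open and shut (so a half turn about z gives the same grasp; the last joint's range is limited). The gripper opens to 88 mm and grips with 3 to 60 N. Pads are 18 mm wide; open, the fingers measure 123 mm over their backs; the gripper's body (75 mm by 187 mm) begins 45 mm behind the grasp point.
Start: joints at [-74.553, 30.733, -0.252, 88.115, 0.149, 61.152, -4.079], TCP at [0.214, 0.614, 0.239] pointing down, gripper open.
Joint ranges: [-154.64, 154.64], [-21.42, 123.67], [-72.66, 72.17], [13.99, 137.28], [-74.86, 254.86], [10.95, 109.41], [-158.01, 158.01]. Speed limits (degrees/s): [136.94, 136.94, 180, 180, 180, 180, 180].

### API

Orientations are given as [roll, pitch, yaw] about the fixed x, y, z axes, in that order (R = Rz(yaw) Ry(pitch) Rx(roll)).
In Python, from rig import state, get_image, close_job, recognise, outline_of, grasp_offset gives the robot as it stands.
- The arm moves only by the tool servo_tool, never from a script. Its argument "increments" is a list that holds one entry, the list of rows, each a list of 7 numbers: the turn, a rotation vector about the tool's x, y, z each as a share of 1.5 rad, from -1 to 1, then the shift along the tool's x, y, z each as a share of 500 mm, from -1 to 1, then the opening, from 0 (shut) to 1 (fully open). In form: [[[rx, ry, rz, tx, ty, tz, gripper], ...]]. A call has 1 to 10 rows; each row is the pose to reach, as a shift and turn from the pose commanded when the call began, along the tool's axes at that moment; what a row does not reach only later rows make up. A row lasts 1/10 s, in which the tool goes at most 50 mm and 8.59 degrees, less where a joint would pass 70% of its speed; a pose out of reach is approached as far as the arm can. A call with a number of a shift or a turn outside -1 to 1 is refused whole. A call with a gripper value outside its range is refused whole. The fingers move at their own pace and stop on an object; "newtons" is the grip in N (left out, the last holds). Time passes only in rows, so rows that repeat a pose let the fingers close. It gives the time, the measured TCP pose, the force and the opening at its end, in the units of the state.
- state(): the state, without advancing time (a new reading comes with each control period).
- get_image(name): name is "side" or "top"; returns a dict with "frame" (400x640x3 uint8, blue, green, red), "z_map" (400x640 float32, m along the optical axis (not along the pixel's ray), 0 where there is no reading), "vfov" (degrees; the focal length in pixels is half the picture's height over the tangent of half this angle, whatever the lens; pixels are square), "cx", "cy" (the principal point, pixels), "origin" and "rotation" of the camera in the world. Camera axes: x right, y down, z forward; pixel columns grow to the right and rows downward; lengths in m; the calibration is good to about 2 mm. A picture is of the moment at which its call begins.
- close_job(): hands the job in, once; it reports no verdict.
Trained networks look in a picture, given as the dict that the camera call returned (one of the last four; its "shot" number tells which), for a name from the list of things; names that differ only in an ending like _2 or _b are one class to them, and where a whole thing is asked for, a point or a joint stands for the part that bears it (a point fixed in the world has none). Each returns a list of dicts, best first, with "score" (0 to 1); they miss things now and then, are a little off and sometimes report something else, mostly with a low value. They report only what shows in the picture. A call takes as long as a camera call. They do not tell look-alikes from the thing itself.
- recognise(picture, query): "uv" ([column, row] in pixels, amid what is visible of it).
- outline_of(picture, query): "pixels" (400x640 bool, what is visible of it) and "uv" ([column, row] in pixels, amid what is visible of it).
The state is a dict: "clock": time; "joint_positions": joint angles; "dq": joint speeds; "effort": joint torques, N m; "tcp_pos": TCP position; "tool_rot": TCP orientation; "force": force on the tool from outside, world axes, zero at the start; "moment": the same for the moment, N m; "grip_width": opening from 0.0 (shut) to 1.0 (fully open).
Only numpy, scipy, OpenCV 4.12 (cv2) and the standard library are available. Lean on these libraries where they do the work, as an engineer would, in place of code of your own. Each camera call takes 0.05 s, during which the arm holds its last target.

### The job

The data logger lying on its back needs new cells. Turn it over so that it lies on its display, without letting it drop or topple, and let go of it; then squeeze in the two orange snap tabs at the sides of its battery cover, lift the cover off, and lay it flat on the bench close beside the logger, not touching it. Leave the logger lying on its display and the other things where they are.

Things in the scene. Friction and masses are not known exactly. Their poses are not given: they have to be found in the camera images.
- logger: Light grey hand-held data logger, 116 x 48 x 40 mm (x, y, z), about 0.24 kg. Origin: centre of its back, on the bench at the start. +x to its upper end (screen end), +z out of the display face, 40 mm from the back, with a dark frame to lie on. Its ends are flat: it can stand on either, but tips over beyond about 17 degrees. On its display, its origin is 40 mm above the bench.
- logger_grip (a point): Point inside the logger, 20 mm from its centre towards its upper end (logger frame x = 20, y = 0, z = 20 mm). Its centre of mass lies within 5 mm of x = 0, z = 20 mm. Here its plain side walls can be gripped firmly (40 N or more) across the 48 mm width; they are plain from x = 0 to x = 58 mm. The orange tabs stand out of its sides at x = -28 to -8 mm.
- cover: Grey battery cover clipped in the logger's back, 64 x 48 mm (x, y), plate 4 mm, 40 g with its tabs. Origin: centre of its outer face, at x = -18 mm in the logger's frame with 1 mm of play; same axes, +z into the logger. Locked unless both tabs are squeezed; then it lifts straight out (free after 21 mm). The tabs reach 21 mm below its outer face; laid that side up, it stands on them.
- tab_left (a joint): Flexing orange snap tab, 20 mm wide, on the cover's +y side, in a notch of the logger's side wall. 0 rad = out, hooked behind its catch; it bends inward about its root at the cover plate, is free of the catch from about 0.2 rad and stops at 0.28 rad. It springs back; about 10 N on its middle bends it fully. Squeezing both tabs between two fingers with 15 to 40 N frees the cover and also holds it.
- tab_right (a joint): The same tab on the cover's -y side: 0 rad = out (hooked), free of its catch from about 0.2 rad, stop at 0.28 rad.
- tab_left_pad (a point): Middle of the outer face of the left tab's thumb plate (cover frame x = 0, y = 29, z = 12 mm while out). The plate spans 5 to 19 mm below the cover's outer face and flares: 27 mm from the middle plane at its root, 31 mm at its free end. Both tabs together measure 62 mm across when out and 52 mm when fully in, then with upright faces 2 mm proud of the logger's sides.
- tab_right_pad (a point): Middle of the outer face of the right tab's thumb plate (cover frame x = 0, y = -29, z = 12 mm while out); the mirror image of the left one.
- cell_caddy: Bystander: blue open caddy, 50 x 28 x 13 mm, with the two fresh cells in it. Origin: centre of its underside.
- timer: Bystander: white countdown timer, 57 x 63 x 17 mm. Origin: centre of its underside.
- cover_slips: Bystander: small blue carton, 48 x 60 x 32 mm. Origin: centre of its underside.
- ph_strips: Bystander: small yellow carton, 52 x 82 x 24 mm. Origin: centre of its underside.
Things that resemble listed ones, but are neither listed nor needed, are in the scene too. What is shaped like the logger but blue or purple is not meant.

How it is judged (in metres and radians):
On the way, in this order (a step that is already met when the one before it is completed fails the run):
1. the logger lies on its display with the cover still clipped in, let go (angle between logger's own z axis and vertical above 3.04 rad and height (world z) of logger between 0.037 and 0.043 m and contact force between the fingers and logger below 0.1 N and contact force between the fingers and cover below 0.1 N and linear speed of logger below 0.02 m/s and z of cover in the frame of logger between -0.003 and 0.003 m), for 0.2 s.
2. both tabs are squeezed in while the cover is still in place (angle between logger's own z axis and vertical above 3.04 rad and height (world z) of logger between 0.037 and 0.043 m and value of joint each of tab_left, tab_right above 0.18 rad and distance between cover and logger below 0.022 m), for 0.1 s.
3. the cover is lifted straight clear of the logger, which stays on its display (angle between logger's own z axis and vertical above 3.04 rad and height (world z) of logger between 0.037 and 0.043 m and z of cover in the frame of logger below -0.022 m), for 0.1 s.
At the end, for the whole second after the job is handed in: The logger lies at rest on its display (within 6 degrees, on the bench); the cover is off it, at rest flat on the bench (within 7 degrees, either side up), its centre within 25 cm of the centre of the logger's back and not touching the logger (angle between logger's own z axis and vertical above 3.04 rad and height (world z) of logger between 0.037 and 0.043 m and linear speed of each of logger, cover below 0.01 m/s and height (world z) of cover between -0.003 and 0.026 m and (angle between cover's own z axis and vertical below 0.12 rad or angle between cover's own z axis and vertical above 3.02 rad) and horizontal distance between cover and logger between 0.05 and 0.25 m and contact force between cover and logger below 0.05 N).
It fails at once if the logger topples or drops (turns faster than 8 rad/s, or faster than 0.6 m/s with no finger on it) (angular speed of logger above 8 rad/s or (linear speed of logger above 0.6 m/s and contact force between the fingers and logger below 0.1 N and contact force between the fingers and cover below 0.1 N)).
It fails at once if the cover is dropped (falls faster than 0.6 m/s with no finger on it) (linear speed of cover above 0.6 m/s and contact force between the fingers and cover below 0.1 N and contact force between the fingers and logger below 0.1 N).
It fails at once if another thing on the bench is shifted by more than 3 cm (distance of any of cell_caddy, timer, cover_slips, ph_strips from where it was at the start of the episode above 0.03 m).
It also fails if it takes over 67 s, if anything falls off the work surface, if the arm or the gripper's body presses on something with over 40 N, if the wrist force passes 120 N, or if a joint passes its speed limit or range.

## Working session

There is one attempt and no reset: what is moved stays moved. The work goes in short steps, Python scripts to look and compute and a tool call to move; the robot and the scene stay as the last step left them, time stands still between calls to the robot, and variables do not carry over. Pictures are saved under pics/ and viewed, and the job is handed in when it is done.

Besides the shell and the picture viewer there is one more tool, called as name([rows], argument=value, ...), one row to a line, values as JSON. servo_tool: Moves the arm, as the interface text tells. Its arguments: {"type":"object","properties":{"increments":{"type":"array"},"newtons":{"type":"number"}},"required":["increments"]}

```bash
ls; mkdir -p pics
python3 - <<'E'
from rig import *
import cv2
print(state()); print(grasp_offset)
for n in("top","side"):
    p=get_image(n); cv2.imwrite(f"pics/{n}0.png",p["frame"]); print(n,p["vfov"],p["cx"],p["cy"],p["origin"],p["rotation"],p["shot"])
    for q in("logger","cover","cell_caddy","timer","cover_slips","ph_strips","tab_left_pad"):
        print(q,[(d["uv"],d["score"]) for d in recognise(p,q)])
E
```

```text
pics
{'clock': 0.0, 'joint_positions': array([-74.55522331,  30.77668023,  -0.25607135,  88.16848309,
         0.1488487 ,  61.15094756,  -4.07915387]), 'dq': array([-0.028436  , -0.05536233,  0.09283776, -0.0294014 ,  0.06887919,
       -0.07638131,  0.04015474]), 'effort': array([-4.84041573e-05, -5.70997095e+01,  9.90814157e-01, -2.51596498e+01,
       -5.61873824e-02,  1.79926754e-02,  1.68826400e-04]), 'tcp_pos': array([0.2139691 , 0.61314589, 0.23786309]), 'tool_rot': array([-1.79904411e+02,  6.04071463e-03,  1.60768122e+02]), 'force': array([-0.50520359, -0.06164745, -0.83995446]), 'moment': array([ 0.01377801, -0.01405904,  0.04001828]), 'grip_width': 1.001554827621932}
0.0187
top 52.08910269641963 320.8615478748046 197.82676398789658 [ 0.40454197 -0.10810325  1.18102202] [-1.75666263e+02 -1.65389052e-01 -9.04518659e+01] 1
logger [([462.4, 246.9], 0.92), ([304.4, 202.4], 0.73), ([224.7, 230.3], 0.61)]
cover []
cell_caddy [([172.7, 243.8], 0.7)]
timer [([187.8, 165.4], 0.89)]
cover_slips [([392.1, 220.2], 0.82)]
ph_strips [([357.3, 167.9], 0.87)]
tab_left_pad []
side 47.158959365888606 316.72575039491926 203.59369578243798 [0.49427426 1.10978364 0.71919894] [-1.18561169e+02 -4.42125354e-02 -1.79995389e+02] 2
logger [([354.8, 163.5], 0.93), ([355.7, 266.1], 0.91), ([320.8, 222.1], 0.73), ([338.3, 186.6], 0.43)]
cover []
cell_caddy [([367.7, 309.8], 0.54)]
timer [([276.2, 303.9], 0.93)]
cover_slips [([338.1, 186.3], 0.7)]
ph_strips [([287.9, 199.3], 0.55)]
tab_left_pad [([368.4, 309.2], 0.69), ([319.4, 224.4], 0.26)]
```

View pics/top0.png

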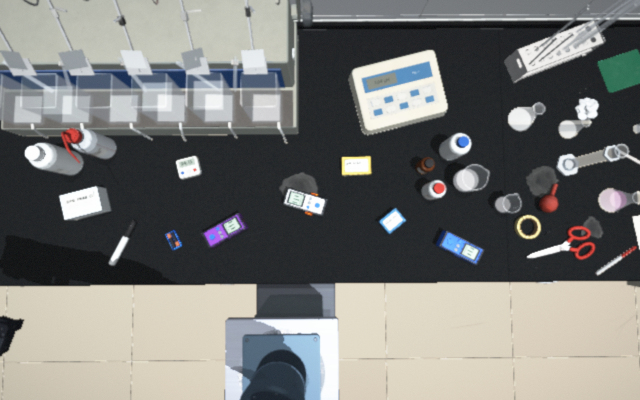

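View pics/side0.png

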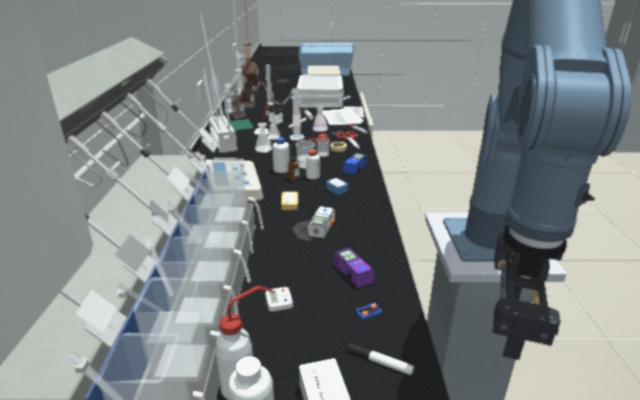

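```bash
cat > h.py <<'E'
from rig import *
import numpy as np, cv2
from scipy.spatial.transform import Rotation as R
def cam(p):
    f=200/np.tan(np.radians(p["vfov"])/2)
    return f,R.from_euler('xyz',p["rotation"],degrees=True).as_matrix(),np.array(p["origin"])
def world(p):
    f,M,o=cam(p); v,u=np.mgrid[0:400,0:640]; z=p["z_map"].astype(float)
    c=np.stack([(u-p["cx"])/f*z,(v-p["cy"])/f*z,z],-1)
    return c@M.T+o
def proj(p,X):
    f,M,o=cam(p); c=(np.atleast_2d(X)-o)@M
    return np.stack([c[:,0]/c[:,2]*f+p["cx"],c[:,1]/c[:,2]*f+p["cy"]],-1)
def crop(p,box,k,name):
    a,b,c,d=box
    cv2.imwrite(name,cv2.resize(p["frame"][b:d,a:c],None,fx=k,fy=k,interpolation=cv2.INTER_CUBIC))
E
python3 - <<'E'
from h import *
for n,b in(("top",(260,160,350,235)),("side",(280,190,360,250))):
    p=get_image(n); crop(p,b,8,f"pics/{n}1.png")
    W=world(p); np.save(f"{n}W.npy",W)
    for q in("logger","cell_caddy","timer","cover_slips","ph_strips"):
        for d in outline_of(p,q):
            m=d["pixels"]; X=W[m]; 
            print(n,q,d["score"],d["uv"],m.sum(),"med",np.median(X,0).round(3),"lo",np.percentile(X,3,0).round(3),"hi",np.percentile(X,97,0).round(3))
            if q=="logger": np.save(f"{n}_log_{int(d['uv'][0])}.npy",m)
E
```

```text
top logger 0.87 [460.2, 247.7] 873 med [ 0.352 -0.497  0.037] lo [ 0.312 -0.552 -0.001] hi [ 0.393 -0.444  0.041]
top logger 0.65 [224.9, 233.2] 823 med [0.406 0.158 0.038] lo [0.367 0.107 0.   ] hi [0.442 0.211 0.042]
top logger 0.56 [302.0, 201.5] 734 med [ 0.483 -0.065  0.038] lo [ 0.452 -0.118  0.029] hi [ 0.514 -0.012  0.042]
top cell_caddy 0.56 [173.0, 241.2] 177 med [0.379 0.309 0.009] lo [ 0.356  0.293 -0.   ] hi [0.402 0.327 0.015]
top timer 0.79 [187.7, 166.8] 435 med [0.587 0.268 0.015] lo [0.559 0.24  0.001] hi [0.614 0.299 0.019]
top cover_slips 0.68 [390.7, 222.3] 362 med [ 0.428 -0.308  0.029] lo [ 0.4   -0.337  0.013] hi [ 0.453 -0.279  0.033]
top ph_strips 0.88 [354.8, 165.3] 513 med [ 0.584 -0.211  0.021] lo [ 0.561 -0.248  0.008] hi [ 0.609 -0.173  0.025]
side logger 0.95 [319.0, 219.8] 585 med [ 0.484 -0.041  0.036] lo [ 0.447 -0.118  0.004] hi [ 0.516 -0.008  0.04 ]
side logger 0.92 [356.5, 265.3] 957 med [0.4   0.174 0.036] lo [0.359 0.112 0.004] hi [0.444 0.217 0.04 ]
side logger 0.65 [353.8, 161.8] 350 med [ 0.353 -0.479  0.034] lo [ 0.307 -0.549  0.001] hi [ 0.392 -0.442  0.04 ]
side cell_caddy 0.81 [368.6, 312.1] 255 med [0.378 0.313 0.008] lo [ 0.353  0.292 -0.001] hi [0.401 0.329 0.013]
side timer 0.66 [279.0, 301.6] 452 med [0.582 0.28  0.014] lo [0.556 0.244 0.005] hi [0.61  0.303 0.018]
side timer 0.37 [317.4, 223.0] 595 med [ 0.484 -0.041  0.036] lo [ 0.447 -0.12   0.001] hi [ 0.516 -0.008  0.04 ]
side cover_slips 0.76 [334.4, 183.6] 220 med [ 0.425 -0.299  0.024] lo [ 0.396 -0.335  0.002] hi [ 0.455 -0.278  0.032]
side ph_strips 0.54 [286.2, 198.9] 243 med [ 0.584 -0.19   0.02 ] lo [ 0.561 -0.245  0.002] hi [ 0.606 -0.171  0.024]
```

View pics/top1.png

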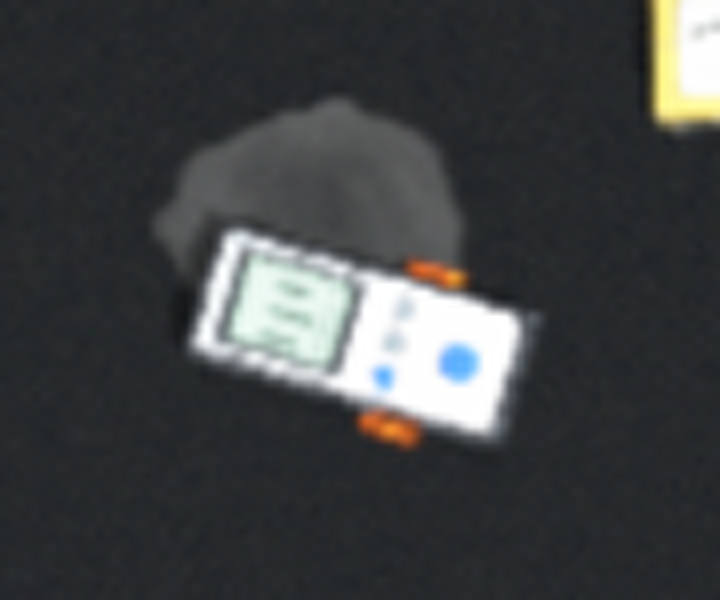

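View pics/side1.png

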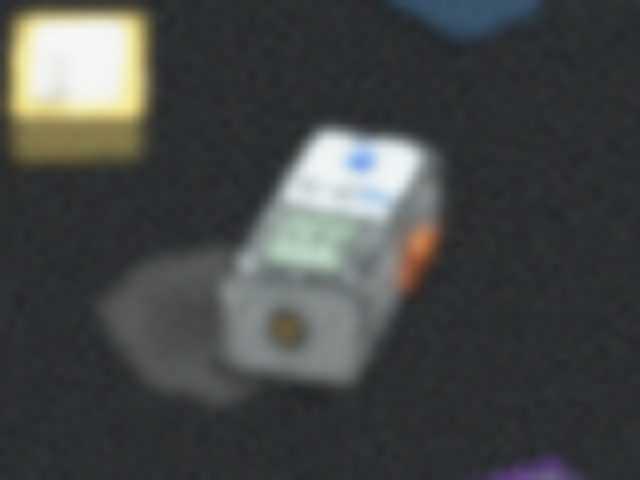

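Run:
```python
from h import *
for n in("top","side"):
    W=np.load(n+"W.npy"); 
    B=(abs(W[...,0]-.483)<.09)&(abs(W[...,1]+.065)<.09)&(W[...,2]>.034)&(W[...,2]<.046)
    X=W[B][:,:2].astype(np.float32)
    r=cv2.minAreaRect(X); print(n,B.sum(),r, np.median(W[B][:,2]))
    # stain / things around height
    B=(abs(W[...,0]-.483)<.15)&(abs(W[...,1]+.065)<.15)&(W[...,2]>.006)
    print(W[B].min(0),W[B].max(0))
    # around area heights
    S=(abs(W[...,0]-.53)<.03)&(abs(W[...,1]+.06)<.03); print(np.percentile(W[S][:,2],[5,50,95]))
```

```text
top 674 ((0.48298949003219604, -0.06556035578250885), (0.11570825427770615, 0.04784957319498062), 72.91292572021484) 0.03778408572877556
[ 0.3453762  -0.21433366  0.00601927] [0.62423709 0.04296081 1.18102202]
[-4.08757623e-03 -1.07527253e-05  3.95525331e-02]
side 337 ((0.4809800982475281, -0.06784068048000336), (0.11936821788549423, 0.04891970381140709), 73.688720703125) 0.03763623638709446
[ 0.44367895 -0.21494711  0.00602704] [ 0.60853984 -0.00209032  0.04184614]
[-0.00328154 -0.00045116  0.03830005]
```

```bash
cat >> h.py <<'E'
YAW=np.radians(73.2); U=np.array([np.cos(YAW),np.sin(YAW),0]); Z=np.array([0,0,1.]); V=np.cross(Z,U)
G=grasp_offset if not callable(grasp_offset) else grasp_offset()
def rot(phi,ysign=-1,U=U):
    V=np.cross(Z,U)
    p=np.radians(phi); a=np.cos(p)*U+np.sin(p)*Z; y=ysign*V
    return np.stack([np.cross(y,a),y,a],1)
def go(grasp,Rt,back=0):
    """row numbers to bring grasp point to `grasp` retreated by back along tool z"""
    s=state(); R0=R.from_euler('xyz',s["tool_rot"],degrees=True).as_matrix()
    tcp=np.array(grasp)+Rt[:,2]*(G-back)
    d=R0.T@(tcp-s["tcp_pos"]); rv=R.from_matrix(R0.T@Rt).as_rotvec()
    print("t",round(s["clock"],2),"tcp",s["tcp_pos"].round(4),"rot",s["tool_rot"].round(1),"->",tcp.round(4),
     "row",np.r_[rv/1.5,d/.5].round(4).tolist(),"ang",np.degrees(np.linalg.norm(rv)).round(1),"dist",np.linalg.norm(d).round(3))
    return rv,d
E
python3 - <<'E'
from h import *
c=np.array([.482,-.0667,0])
go(c+.024*U+.023*Z,rot(-135),.15)
go(c+.024*U+.023*Z,rot(-90),.20)
W=np.load("topW.npy")
for x in np.arange(.3,.9,.05):
    print(round(x,2),[round(float(W[...,2][(abs(W[...,0]-x)<.025)&(abs(W[...,1]-y)<.03)].max(initial=-1)),2) for y in np.arange(.5,-.5,-.06)])
E
```

```text
t 1.4 tcp [0.2142 0.6137 0.2387] rot [180.    0.  160.8] -> [0.5158 0.0452 0.1158] row [0.3984, -0.4156, 0.9616, -0.9441, -0.8749, 0.2458] ang 96.3 dist 0.655
t 1.4 tcp [0.2142 0.6137 0.2387] rot [180.    0.  160.8] -> [ 0.4889 -0.0437  0.2043] row [0.0, 0.0, 1.0189, -0.952, -1.0604, 0.0689] ang 87.6 dist 0.713
0.3 [0.02, 0.01, 0.0, 0.01, 0.01, 0.01, 0.01, 0.01, 0.0, 0.01, 0.01, 0.01, 0.0, 0.01, 0.01, 0.0, 0.0]
0.35 [0.02, 0.02, 0.01, 0.02, 0.01, 0.04, 0.04, 0.0, 0.01, 0.01, 0.01, 0.01, 0.0, 0.0, 0.01, 0.0, 0.04]
0.4 [0.0, 0.02, 0.01, 0.02, 0.0, 0.04, 0.05, 0.04, 0.01, 0.0, 1.18, 0.01, 0.01, 0.03, 0.03, 0.0, 0.04]
0.45 [0.06, 0.02, 0.01, 0.01, 0.0, 0.01, 0.04, 0.04, 0.01, 0.04, 0.04, 0.01, 0.01, 0.03, 0.03, 0.01, 0.01]
0.5 [0.06, 0.01, 0.0, 0.01, 0.0, 0.01, 0.01, 0.01, 0.04, 0.04, 0.04, 0.0, 0.0, 0.01, 0.0, 0.1, 0.1]
0.55 [0.2, 0.01, 0.01, 0.02, 0.02, 0.01, 0.01, 0.01, 0.01, 0.01, 0.01, 0.03, 0.03, 0.02, 0.0, 0.1, 0.1]
0.6 [0.22, 0.01, 0.01, 0.02, 0.02, 0.01, 0.01, 0.0, 0.01, 0.01, 0.0, 0.03, 0.03, 0.02, 0.0, 0.09, 0.13]
0.65 [0.22, 0.01, 0.13, 0.01, 0.13, 0.01, 0.13, 0.01, 0.13, 0.09, 0.01, 0.01, 0.0, 0.01, 0.0, 0.01, 0.13]
0.7 [0.25, 0.25, 0.25, 0.25, 0.25, 0.25, 0.25, 0.25, 0.25, 0.1, 0.0, 0.01, 0.05, 0.05, 0.05, 0.04, 0.02]
0.75 [0.34, 0.35, 0.33, 0.33, 0.34, 0.35, 0.34, 0.33, 0.34, 0.1, 0.01, 0.01, 0.06, 0.06, 0.05, 0.05, 0.05]
0.8 [0.35, 0.39, 0.34, 0.4, 0.4, 0.35, 0.39, 0.34, 0.39, 0.25, 0.01, 0.0, 0.07, 0.06, 0.06, 0.06, 0.06]
0.85 [0.25, 0.42, 0.41, 0.41, 0.42, 0.25, 0.42, 0.25, 0.42, 0.25, 0.01, 0.0, 0.07, 0.07, 0.07, 0.06, 0.06]
0.9 [0.36, 0.25, 0.37, 0.25, 0.35, 0.25, 0.25, 0.25, 0.25, 0.37, 0.22, 0.01, 0.01, 0.06, 0.07, 0.07, 0.06]
```

Run:
```python
from h import *
go([.47,.18,.26],rot(-90))
```

```text
t 1.4 tcp [0.2142 0.6137 0.2387] rot [180.    0.  160.8] -> [0.47   0.18   0.2413] row [0.0, 0.0, 1.0189, -0.7688, -0.6504, -0.0051] ang 87.6 dist 0.504
```

servo_tool([
  [[0,0,0.5,-0.385,-0.325,0,1],[0,0,0.99,-0.769,-0.65,0,1],[0,0,0.99,-0.769,-0.65,0,1],[0,0,0.99,-0.769,-0.65,0,1],[0,0,0.99,-0.769,-0.65,0,1],[0,0,0.99,-0.769,-0.65,0,1],[0,0,0.99,-0.769,-0.65,0,1],[0,0,0.99,-0.769,-0.65,0,1],[0,0,0.99,-0.769,-0.65,0,1],[0,0,0.99,-0.769,-0.65,0,1]],
])

```text
clock: 2.4
tcp_pos: [0.4692, 0.1815, 0.2391]
tool_rot: [180.0, -0.1, 75.4]
force: [0.8, 0.9, 0.1]
grip_width: 1.001
```

Run:
```python
from h import *
c=np.array([.482,-.0667,0])
print(state()["joint_positions"].round(1))
go(c+.024*U+.023*Z,rot(-135),.12)
```

```text
[-48.   17.3  26.4 111.3  -9.5  53.4 -31.6]
t 2.4 tcp [0.4692 0.1815 0.2391] rot [ 1.80e+02 -1.00e-01  7.54e+01] -> [0.5096 0.0248 0.0946] row [0.0102, -0.5242, 0.0236, -0.2829, 0.1574, 0.2888] ang 45.1 dist 0.217
```

servo_tool([
  [[0,-0.1,0,-0.056,0.03,0.03,1],[0,-0.2,0,-0.11,0.06,0.07,1],[0,-0.3,0.01,-0.17,0.09,0.13,1],[0,-0.4,0.02,-0.226,0.125,0.2,1],[0.01,-0.524,0.024,-0.283,0.157,0.289,1],[0.01,-0.524,0.024,-0.283,0.157,0.289,1],[0.01,-0.524,0.024,-0.283,0.157,0.289,1],[0.01,-0.524,0.024,-0.283,0.157,0.289,1]],
])

```text
clock: 3.2
tcp_pos: [0.5103, 0.0269, 0.095]
tool_rot: [179.9, 44.9, 73.4]
force: [-0.6, 0.1, 0.1]
grip_width: 1.003
```

Run:
```python
from h import *
c=np.array([.482,-.0667,0])
print(state()["joint_positions"].round(1))
go(c+.024*U+.023*Z,rot(-135),.0)
p=get_image("top"); crop(p,(200,120,400,260),4,"pics/t2.png")
p=get_image("side"); crop(p,(220,120,420,260),4,"pics/s2.png")
```

```text
[-50.3  52.7  33.4  99.4   9.   63.6 -44. ]
t 3.2 tcp [0.5103 0.0269 0.095 ] rot [179.9  44.9  73.4] -> [ 0.4851 -0.0564  0.0098] row [0.0033, -0.0009, 0.0019, -0.0028, -0.0012, 0.2436] ang 0.3 dist 0.122
```

View pics/t2.png

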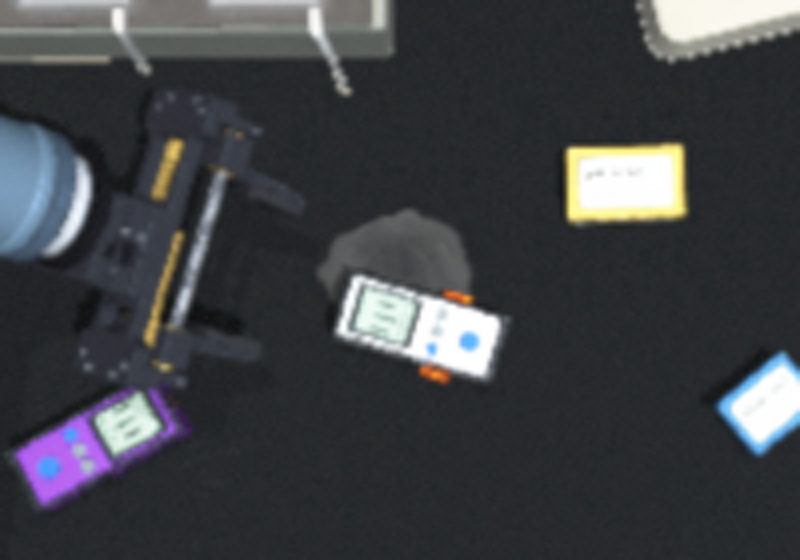

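View pics/s2.png

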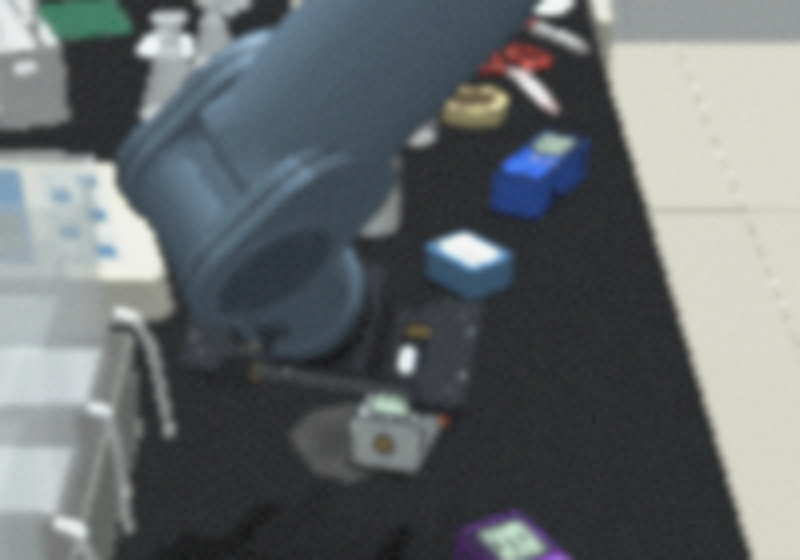

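servo_tool([
  [[0,0,0,0,0,0.06,1],[0,0,0,-0.001,0,0.12,1],[0,0,0.001,-0.002,0,0.17,1],[0.003,0,0.002,-0.003,0,0.21,1],[0.003,0,0.002,-0.003,0,0.235,1],[0.003,0,0.002,-0.003,0,0.244,1],[0.003,0,0.002,-0.003,0,0.244,1]],
])

```text
clock: 4.0
tcp_pos: [0.4852, -0.0567, 0.0098]
tool_rot: [180.0, 44.9, 73.2]
force: [-0.5, 0.0, -0.5]
grip_width: 0.998
```

Run:
```python
from h import *
c=np.array([.482,-.0667,0])
go(c+.024*U+.023*Z,rot(-135),.0)
```

```text
t 4.0 tcp [ 0.4852 -0.0567  0.0098] rot [180.   44.9  73.2] -> [ 0.4851 -0.0564  0.0098] row [-0.0001, -0.0008, -0.0001, 0.0005, -0.0004, -0.0004] ang 0.1 dist 0.0
```

Now close.

servo_tool([
  [[0,0,0,0,0,0,0.3],[0,0,0,0,0,0,0.3],[0,0,0,0,0,0,0.3],[0,0,0,0,0,0,0.3],[0,0,0,0,0,0,0.3],[0,0,0,0,0,0,0.3],[0,0,0,0,0,0,0.3],[0,0,0,0,0,0,0.3]],
], newtons=50)

```text
clock: 4.8
tcp_pos: [0.4847, -0.0571, 0.0091]
tool_rot: [-179.9, 45.0, 73.3]
force: [0.5, 1.0, 1.6]
grip_width: 0.543
```

Run:
```python
from h import *
p=get_image("top"); crop(p,(200,120,400,260),4,"pics/t3.png")
print(state()["grip_width"]*88, state()["force"],state()["tcp_pos"])
```

```text
47.41290818731902 [-0.425252    1.17596219  1.5701884 ] [ 0.48470826 -0.05708803  0.0091036 ]
```

View pics/t3.png

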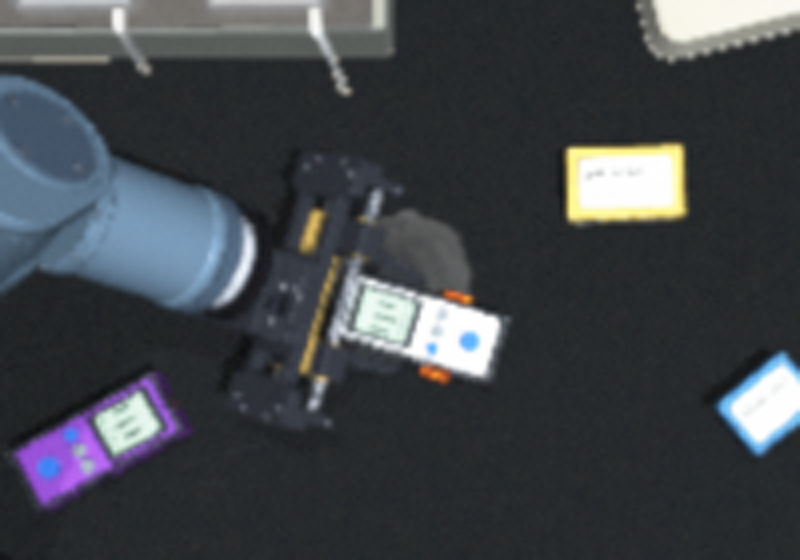

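Run:
```python
from h import *
c=np.array([.482,-.0667,0])
s=state(); a=R.from_euler('xyz',s["tool_rot"],degrees=True).as_matrix()[:,2]; print("grasp",s["tcp_pos"]-a*G)
go(c+.024*U+.15*Z,rot(-125),.0)
```

```text
grasp [ 0.48854447 -0.04442539  0.0223184 ]
t 4.85 tcp [ 0.4847 -0.0571  0.0091] rot [-179.9   45.    73.3] -> [ 0.4858 -0.054   0.1347] row [-0.0005, 0.1168, 0.0005, -0.1731, 0.0001, -0.1821] ang 10.0 dist 0.126
```

servo_tool([
  [[0,0,0,-0.01,0,-0.01,0.3],[0,0,0,-0.03,0,-0.03,0.3],[0,0.01,0,-0.06,0,-0.06,0.3],[0,0.04,0,-0.1,0,-0.1,0.3],[0,0.08,0,-0.14,0,-0.145,0.3],[0,0.1,0,-0.165,0,-0.17,0.3],[0,0.117,0,-0.173,0,-0.182,0.3],[0,0.117,0,-0.173,0,-0.182,0.3]],
])

```text
clock: 5.65
tcp_pos: [0.486, -0.0544, 0.1358]
tool_rot: [180.0, 34.8, 73.1]
force: [-0.5, 0.2, -2.7]
grip_width: 0.538
```

Run:
```python
from h import *
c=np.array([.482,-.0667,0])
print(state()["joint_positions"].round(1), state()["grip_width"])
for ph in(-105,-85,-65,-45): go(c+.024*U+.15*Z,rot(ph),.0)
p=get_image("side"); crop(p,(220,120,420,260),4,"pics/s4.png")
```

```text
[-43.6  39.9  35.2 110.3  10.5  53.6 -36.2] 0.5376318548262526
t 5.65 tcp [ 0.486  -0.0544  0.1358] rot [180.   34.8  73.1] -> [ 0.4875 -0.0484  0.1319] row [-0.0, 0.2309, -0.0012, 0.0148, -0.0005, -0.0008] ang 19.8 dist 0.007
t 5.65 tcp [ 0.486  -0.0544  0.1358] rot [180.   34.8  73.1] -> [ 0.4894 -0.0422  0.1314] row [0.0002, 0.4636, -0.0012, 0.026, -0.0005, -0.0073] ang 39.8 dist 0.014
t 5.65 tcp [ 0.486  -0.0544  0.1358] rot [180.   34.8  73.1] -> [ 0.4912 -0.0362  0.1331] row [0.0004, 0.6963, -0.0011, 0.0344, -0.0006, -0.0172] ang 59.8 dist 0.019
t 5.65 tcp [ 0.486  -0.0544  0.1358] rot [180.   34.8  73.1] -> [ 0.4928 -0.0311  0.1368] row [0.0006, 0.929, -0.0011, 0.0389, -0.0006, -0.0294] ang 79.8 dist 0.024
```

View pics/s4.png

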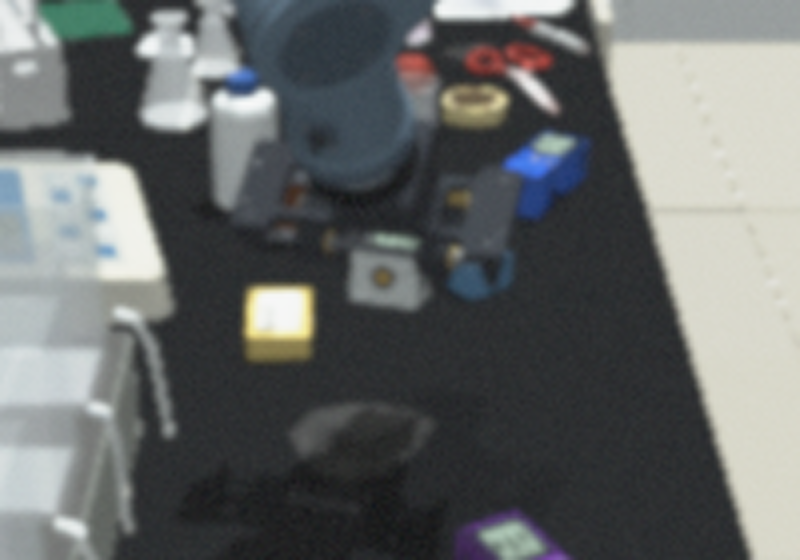

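servo_tool([
  [[0,0.05,0,0.004,0,0,0.3],[0,0.14,0,0.009,0,0,0.3],[0,0.231,0,0.015,0,0,0.3],[0,0.33,0,0.02,0,-0.004,0.3],[0,0.43,0,0.025,0,-0.007,0.3],[0,0.53,0,0.028,0,-0.01,0.3],[0,0.62,0,0.032,0,-0.014,0.3],[0,0.7,0,0.035,0,-0.017,0.3],[0,0.77,0,0.036,0,-0.021,0.3],[0,0.77,0,0.036,0,-0.021,0.3]],
])

```text
clock: 6.7
tcp_pos: [0.4897, -0.0376, 0.1301]
tool_rot: [-179.5, -31.2, 72.5]
force: [-1.1, -0.9, -2.1]
grip_width: 0.541
```

Run:
```python
from h import *
c=np.array([.482,-.0667,0])
print(state()["joint_positions"].round(1), state()["grip_width"])
for g in ((.489,-.044,.13),(.465,-.05,.13)): go(g,rot(-45),.0)
p=get_image("side"); crop(p,(220,120,420,260),4,"pics/s5.png")
f,M,o=cam(p)
for u,v in((292,230),(329,228),(310,220),(310,239)):
    d=M@np.array([(u-p["cx"])/f,(v-p["cy"])/f,1]); print(o-d*o[2]/d[2])
```

```text
[ 21.3  29.2  -2.6 118.6 -46.1  43.8  38.8] 0.5410442173624617
t 6.7 tcp [ 0.4897 -0.0376  0.1301] rot [-179.5  -31.2   72.5] -> [ 0.4928 -0.0313  0.1168] row [-0.0006, 0.1606, -0.0068, -0.002, 0.0025, 0.03] ang 13.8 dist 0.015
t 6.7 tcp [ 0.4897 -0.0376  0.1301] rot [-179.5  -31.2   72.5] -> [ 0.4688 -0.0373  0.1168] row [-0.0006, 0.1606, -0.0068, -0.0241, -0.0398, 0.0169] ang 13.8 dist 0.025
[ 0.56720693 -0.04739286  0.        ]
[ 0.4571087  -0.05885038  0.        ]
[ 0.51453361 -0.10572076  0.        ]
[0.51314313 0.00147068 0.        ]
```

View pics/s5.png

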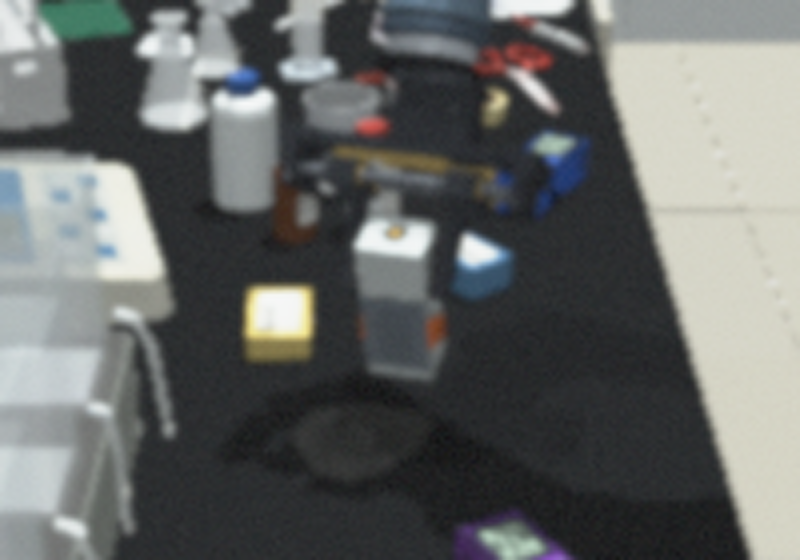

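Run:
```python
from h import *
go((.475,-.14,.105),rot(-45),.0)
```

```text
t 6.75 tcp [ 0.4902 -0.0357  0.1307] rot [-179.6  -31.1   72.8] -> [ 0.4788 -0.1273  0.0918] row [-0.0016, 0.1619, -0.0047, -0.1959, 0.0324, -0.0273] ang 13.9 dist 0.1
```

servo_tool([
  [[0,0.02,0,-0.02,0,0,0.3],[0,0.05,0,-0.05,0.01,-0.01,0.3],[0,0.08,-0.001,-0.1,0.015,-0.015,0.3],[0,0.11,-0.002,-0.14,0.02,-0.02,0.3],[0,0.14,-0.003,-0.17,0.03,-0.025,0.3],[-0.001,0.162,-0.004,-0.196,0.0324,-0.0273,0.3],[-0.001,0.162,-0.004,-0.196,0.0324,-0.0273,0.3],[-0.001,0.162,-0.004,-0.196,0.0324,-0.0273,0.3]],
])

```text
clock: 7.55
tcp_pos: [0.4811, -0.1238, 0.0935]
tool_rot: [179.9, -45.0, 73.7]
force: [0.9, 0.6, -2.6]
grip_width: 0.54
```

Run:
```python
from h import *
go((.475,-.14,.105),rot(-45),.0)
p=get_image("side"); crop(p,(240,120,400,230),5,"pics/s6.png")
W=world(p)
# back face & end face plane fits
B=(abs(W[...,0]-.48)<.05)&(abs(W[...,1]+.14)<.06)&(W[...,2]>.01)&(W[...,2]<.16)
X=W[B]; 
loc=np.stack([(X-[.475,-.14,0])@U,(X-[.475,-.14,0])@V,X[:,2]],1)
print(np.percentile(loc,[2,50,98],axis=0).round(4))
m=(loc[:,2]>.035)&(loc[:,2]<.12)&(abs(loc[:,1])<.02)&(abs(loc[:,0]-.02)<.008)
L=loc[m]; A=np.c_[L[:,2],L[:,1],np.ones(len(L))]; print("back face u vs z,v",np.linalg.lstsq(A,L[:,0],rcond=None)[0],len(L))
m=(loc[:,2]>.128)&(loc[:,2]<.15)&(abs(loc[:,1])<.018)&(abs(loc[:,0])<.014)
L=loc[m]; A=np.c_[L[:,0],L[:,1],np.ones(len(L))]; print("end face z vs u,v",np.linalg.lstsq(A,L[:,2],rcond=None)[0],len(L))
```

```text
t 7.55 tcp [ 0.4811 -0.1238  0.0935] rot [179.9 -45.   73.7] -> [ 0.4788 -0.1273  0.0918] row [-0.0025, -0.0004, 0.0042, -0.0081, -0.0024, -0.0033] ang 0.4 dist 0.005
[[-0.0521 -0.0435  0.0263]
 [ 0.0223  0.0019  0.108 ]
 [ 0.0304  0.0382  0.1539]]
back face u vs z,v [-0.00553721 -0.0056547   0.02522823] 246
end face z vs u,v [ 0.03181714 -0.01984601  0.13715534] 44
```

View pics/s6.png

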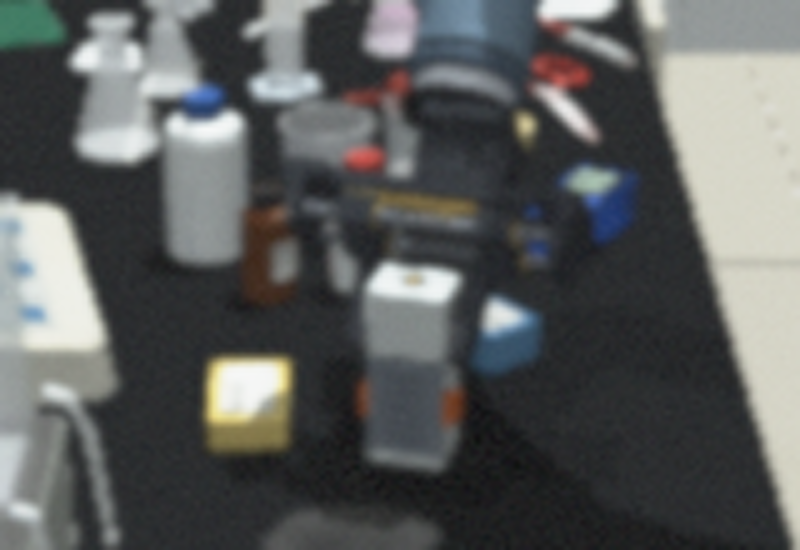

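Run:
```python
from h import *
go((.4775,-.1365,.0865),rot(-45),.0)
go((.4775,-.1365,.0765),rot(-45),.0)
```

```text
t 7.6 tcp [ 0.4813 -0.1235  0.094 ] rot [179.8 -45.1  73.8] -> [ 0.4813 -0.1238  0.0733] row [-0.0023, -0.0008, 0.005, -0.0298, 0.0002, 0.0288] ang 0.5 dist 0.021
t 7.6 tcp [ 0.4813 -0.1235  0.094 ] rot [179.8 -45.1  73.8] -> [ 0.4813 -0.1238  0.0633] row [-0.0023, -0.0008, 0.005, -0.044, 0.0001, 0.0429] ang 0.5 dist 0.031
```

servo_tool([
  [[-0.001,0,0.002,-0.006,0,0.006,0.3],[-0.002,-0.0008,0.004,-0.012,0,0.012,0.3],[-0.002,-0.0008,0.004,-0.018,0,0.018,0.3],[-0.002,-0.0008,0.004,-0.022,0,0.022,0.3],[-0.002,-0.0008,0.004,-0.024,0,0.024,0.3],[-0.002,-0.0008,0.004,-0.0255,0,0.0255,0.3],[-0.002,-0.0008,0.004,-0.0255,0,0.0255,0.3]],
])

```text
clock: 8.3
tcp_pos: [0.4809, -0.1259, 0.0757]
tool_rot: [179.9, -45.1, 73.1]
force: [0.3, 0.7, -2.3]
grip_width: 0.541
```

servo_tool([
  [[0,0,0,-0.001,0,0.001,0.3],[0,0,0,-0.002,0,0.002,0.3],[0,0,0,-0.003,0,0.003,0.3],[0,0,0,-0.003,0,0.003,0.3]],
])

```text
clock: 8.7
tcp_pos: [0.481, -0.1259, 0.0736]
tool_rot: [179.9, -45.0, 73.1]
force: [1.1, -0.2, -2.2]
grip_width: 0.54
```

servo_tool([
  [[0,0,0,-0.001,0,0.001,0.3],[0,0,0,-0.002,0,0.002,0.3],[0,0,0,-0.003,0,0.003,0.3],[0,0,0,-0.003,0,0.003,0.3]],
])

```text
clock: 9.1
tcp_pos: [0.4809, -0.1258, 0.0714]
tool_rot: [179.9, -45.1, 73.1]
force: [0.3, -1.1, -2.3]
grip_width: 0.536
```

servo_tool([
  [[0,0,0,-0.001,0,0.001,0.3],[0,0,0,-0.002,0,0.002,0.3],[0,0,0,-0.002,0,0.002,0.3]],
])

```text
clock: 9.4
tcp_pos: [0.481, -0.1258, 0.0711]
tool_rot: [179.8, -45.1, 73.2]
force: [-4.1, -1.4, 7.5]
grip_width: 0.541
```

servo_tool([
  [[0,0,0,-0.001,0,0.001,0.3],[0,0,0,-0.002,0,0.002,0.3],[0,0,0,-0.002,0,0.002,0.3]],
])

```text
clock: 9.7
tcp_pos: [0.481, -0.1257, 0.071]
tool_rot: [179.8, -45.3, 73.2]
force: [-6.8, -2.6, 19.6]
grip_width: 0.541
```

servo_tool([
  [[0,0.001,0,0.002,0,-0.002,0.3],[0,0.002,0,0.0028,0,-0.0028,0.3],[0,0.002,0,0.0028,0,-0.0028,0.3]],
])

```text
clock: 10.0
tcp_pos: [0.481, -0.1259, 0.0711]
tool_rot: [179.8, -45.3, 73.2]
force: [-3.7, -2.0, 7.3]
grip_width: 0.544
```

Run:
```python
from h import *
s=state();print(s["force"],s["tcp_pos"],s["tool_rot"])
p=get_image("side")
W=world(p)
B=(abs(W[...,0]-.48)<.05)&(abs(W[...,1]+.14)<.06)&(W[...,2]>.01)&(W[...,2]<.16)
X=W[B]; 
loc=np.stack([(X-[.475,-.14,0])@U,(X-[.475,-.14,0])@V,X[:,2]],1)
m=(loc[:,2]>.01)&(loc[:,2]<.10)&(abs(loc[:,1])<.02)&(abs(loc[:,0]-.02)<.008)
L=loc[m]; A=np.c_[L[:,2],L[:,1],np.ones(len(L))]; print("back face u vs z,v",np.linalg.lstsq(A,L[:,0],rcond=None)[0],len(L))
m=(loc[:,2]>.108)&(loc[:,2]<.126)&(abs(loc[:,1])<.018)&(abs(loc[:,0])<.014)
print(np.median(loc[m][:,2]))
```

```text
[-3.6595187  -2.02441313  7.25907734] [ 0.48103726 -0.12585894  0.07111532] [179.84953909 -45.26204889  73.16000617]
back face u vs z,v [-0.00925008 -0.01330124  0.02428003] 312
0.11473182509915247
```

servo_tool([
  [[0,0.001,0,0.001,0,-0.001,0.3],[0,0.003,0,0.0015,0,-0.0015,0.3],[0,0.003,0,0.0015,0,-0.0015,0.6],[0,0.003,0,0.0015,0,-0.0015,0.7],[0,0.003,0,0.0015,0,-0.0015,1],[0,0.003,0,0.0015,0,-0.0015,1],[0,0.003,0,0.0015,0,-0.0015,1],[0,0.003,0,0.0015,0,-0.0015,1]],
])

```text
clock: 10.85
tcp_pos: [0.481, -0.1259, 0.0718]
tool_rot: [179.9, -45.5, 73.2]
force: [0.2, 0.8, -0.1]
grip_width: 0.993
```

Run:
```python
from h import *
s=state();print(s["force"],s["tcp_pos"],s["tool_rot"],s["grip_width"])
p=get_image("side");crop(p,(240,120,400,230),5,"pics/s7.png")
W=world(p)
B=(abs(W[...,0]-.48)<.05)&(abs(W[...,1]+.14)<.06)&(W[...,2]>.01)&(W[...,2]<.16)
X=W[B]; 
loc=np.stack([(X-[.475,-.14,0])@U,(X-[.475,-.14,0])@V,X[:,2]],1)
m=(loc[:,2]>.01)&(loc[:,2]<.10)&(abs(loc[:,1])<.02)&(abs(loc[:,0]-.02)<.008)
L=loc[m]; A=np.c_[L[:,2],L[:,1],np.ones(len(L))]; print("back face u vs z,v",np.linalg.lstsq(A,L[:,0],rcond=None)[0],len(L))
m=(loc[:,2]>.105)&(loc[:,2]<.126)
r=cv2.minAreaRect(loc[m][:,:2].astype(np.float32)); print(r)
```

```text
[ 0.19133136  0.8173687  -0.05444165] [ 0.48101685 -0.12590232  0.07175833] [179.85674281 -45.47765496  73.15020625] 0.9934921705984313
back face u vs z,v [-0.00614593 -0.01396103  0.0242763 ] 284
((-0.01860053651034832, -0.016754895448684692), (0.0883241668343544, 0.09177260845899582), 84.52339172363281)
```

View pics/s7.png

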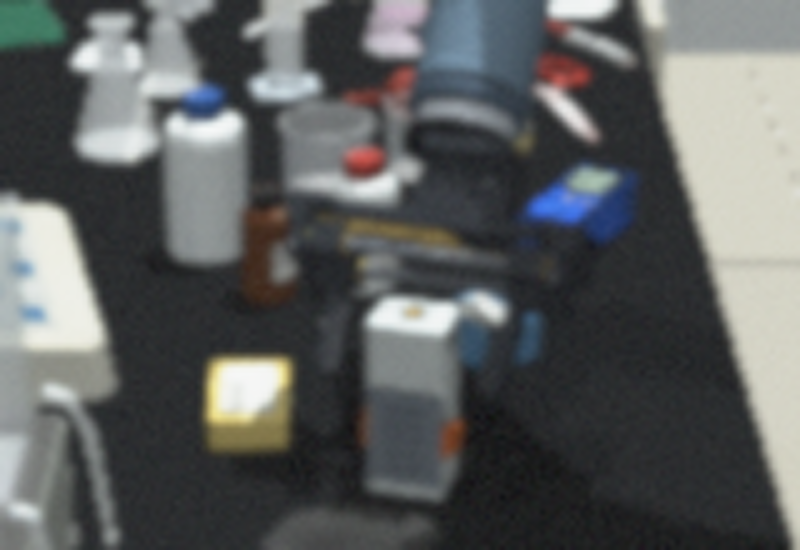

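servo_tool([
  [[0,0,0,0,0,-0.03,1],[0,0,0,0,0,-0.08,1],[0,0,0,0,0,-0.15,1],[0,0,0,0,0,-0.22,1],[0,0,0,0,0,-0.28,1],[0,0,0,0,0,-0.28,1]],
])

```text
clock: 11.5
tcp_pos: [0.4517, -0.2266, 0.1724]
tool_rot: [179.5, -45.2, 73.1]
force: [0.4, -1.0, -0.2]
grip_width: 1.003
```

Run:
```python
from h import *
s=state();print(s["joint_positions"].round(1))
p=get_image("top");crop(p,(260,150,420,260),5,"pics/t8.png")
W=world(p)
B=(abs(W[...,0]-.48)<.06)&(abs(W[...,1]+.14)<.06)&(W[...,2]>.108)&(W[...,2]<.125)
print(cv2.minAreaRect(W[B][:,:2].astype(np.float32)),np.median(W[B],0))
p=get_image("side")
W=world(p)
B=(abs(W[...,0]-.48)<.05)&(abs(W[...,1]+.14)<.06)&(W[...,2]>.108)&(W[...,2]<.125)
print(cv2.minAreaRect(W[B][:,:2].astype(np.float32)),np.median(W[B],0))
go((.475,-.14,.26),rot(-115))
```

```text
[ 44.2  37.3   1.4 103.6 -42.6  70.6  54.6]
((0.47998133301734924, -0.13225892186164856), (0.03975597769021988, 0.04778922721743584), 73.1769027709961) [ 0.47949505 -0.13290328  0.11490028]
((0.4770788848400116, -0.1350783109664917), (0.0475776381790638, 0.04935962334275246), 70.42676544189453) [ 0.47814613 -0.12897958  0.11419838]
t 11.6 tcp [ 0.4516 -0.2218  0.1702] rot [179.8 -45.4  73.1] -> [ 0.4727 -0.1476  0.2431] row [0.0021, -0.8196, -0.0021, 0.212, -0.0026, 0.0077] ang 70.4 dist 0.106
```

View pics/t8.png

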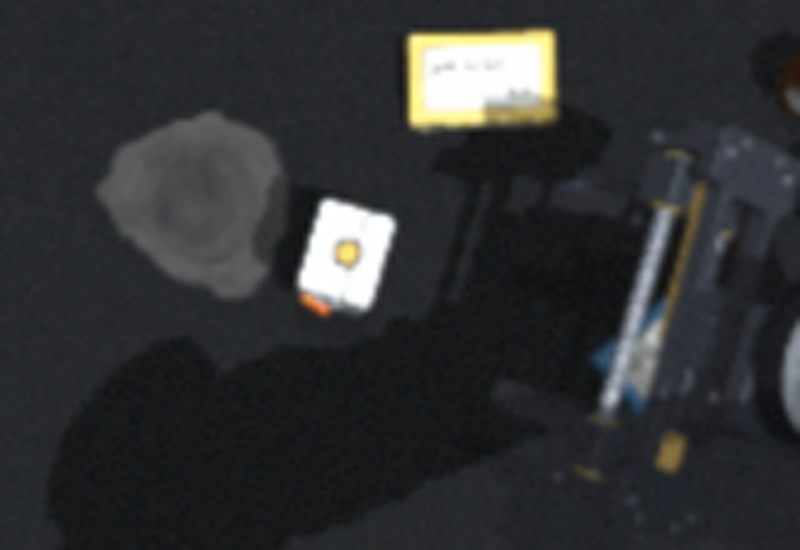

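servo_tool([
  [[0,0,0,0.03,0,-0.08,1],[0,-0.1,0,0.08,0,-0.12,1],[0,-0.2,0,0.12,0,-0.12,1],[0,-0.3,0,0.15,0,-0.1,1],[0,-0.4,0,0.18,0,-0.08,1],[0,-0.5,0,0.2,0,-0.05,1],[0,-0.6,0,0.21,0,-0.03,1],[0,-0.7,0,0.212,0,-0.01,1],[0,-0.82,0,0.212,-0.002,0.008,1],[0,-0.82,0,0.212,-0.002,0.008,1]],
])

```text
clock: 12.6
tcp_pos: [0.4734, -0.1408, 0.24]
tool_rot: [-179.8, 25.2, 73.8]
force: [0.2, -0.6, -0.0]
grip_width: 1.001
```

Run:
```python
from h import *
s=state();print(s["joint_positions"].round(1))
c2=np.array([.479,-.1335,0])
g=c2+.003*U+.083*Z
go(g,rot(-135),.13)
```

```text
[-11.3  19.7   8.6 110.8  23.9  60.9 -33. ]
t 12.6 tcp [ 0.4734 -0.1408  0.24  ] rot [-179.8   25.2   73.8] -> [ 0.5026 -0.0553  0.1617] row [0.0021, -0.2302, 0.0063, 0.23, 0.0087, 0.0648] ang 19.8 dist 0.12
```

servo_tool([
  [[0,-0.06,0,0.06,0,0,1],[0,-0.12,0,0.12,0,0,1],[0,-0.18,0,0.18,0.004,0.02,1],[0.002,-0.23,0.006,0.22,0.008,0.05,1],[0.002,-0.23,0.006,0.23,0.0087,0.0648,1],[0.002,-0.23,0.006,0.23,0.0087,0.0648,1],[0.002,-0.23,0.006,0.23,0.0087,0.0648,1]],
])

```text
clock: 13.3
tcp_pos: [0.5033, -0.0634, 0.1656]
tool_rot: [179.6, 44.8, 72.2]
force: [-0.7, 0.2, 0.8]
grip_width: 0.999
```

Run:
```python
from h import *
s=state();print(s["joint_positions"].round(1))
c2=np.array([.479,-.1335,0])
g=c2+.003*U+.083*Z
go(g,rot(-135),.0)
```

```text
[-26.2  38.4   8.9 103.4  31.7  70.5 -55. ]
t 13.3 tcp [ 0.5033 -0.0634  0.1656] rot [179.6  44.8  72.2] -> [ 0.476  -0.1433  0.0698] row [-0.0042, -0.0027, -0.0085, 0.0151, -0.0046, 0.2549] ang 0.8 dist 0.128
```

servo_tool([
  [[-0.004,-0.003,-0.008,0.012,-0.004,0.01,1],[-0.004,-0.003,-0.008,0.012,-0.004,0.06,1],[-0.004,-0.003,-0.008,0.012,-0.004,0.11,1],[-0.004,-0.003,-0.008,0.012,-0.004,0.14,1],[-0.004,-0.003,-0.008,0.012,-0.004,0.14,1]],
])

```text
clock: 13.8
tcp_pos: [0.4869, -0.1068, 0.1109]
tool_rot: [-179.9, 45.1, 73.1]
force: [0.1, -0.5, -1.0]
grip_width: 0.999
```

Run:
```python
from h import *
s=state();print(s["joint_positions"].round(1))
c2=np.array([.479,-.1335,0])
g=c2+.003*U+.083*Z
go(g,rot(-135),.0)
p=get_image("top");crop(p,(260,150,420,260),5,"pics/t9.png")
```

```text
[-23.8  42.2  10.  107.9  34.8  62.1 -57.2]
t 13.8 tcp [ 0.4869 -0.1068  0.1109] rot [-179.9   45.1   73.1] -> [ 0.476  -0.1433  0.0698] row [-0.0016, 0.0012, -0.0007, 0.0045, 0.0006, 0.112] ang 0.2 dist 0.056
```

View pics/t9.png

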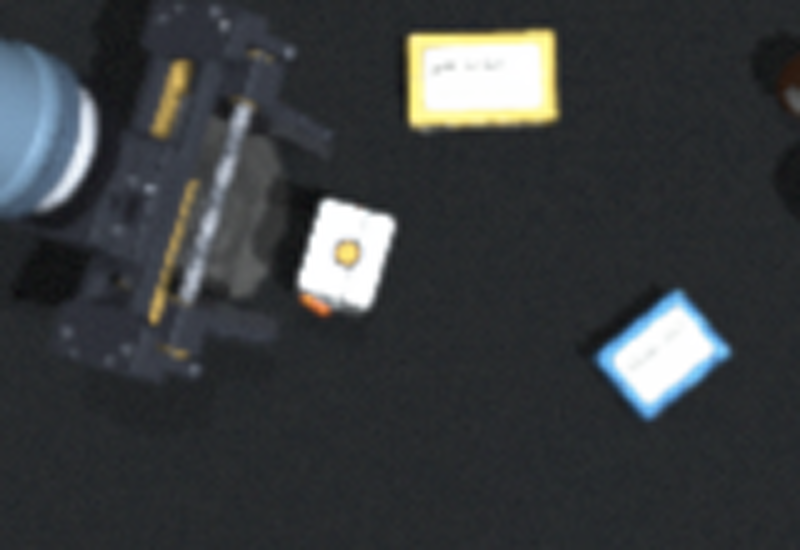

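servo_tool([
  [[0,0,0,0.003,0,0.03,1],[-0.001,0,0,0.0045,0,0.06,1],[-0.001,0,0,0.0045,0,0.085,1],[-0.001,0.001,0,0.0045,0,0.105,1],[-0.001,0.001,0,0.0045,0,0.112,1],[-0.001,0.001,0,0.0045,0,0.112,1]],
])

```text
clock: 14.45
tcp_pos: [0.4776, -0.1409, 0.0696]
tool_rot: [179.9, 44.9, 73.2]
force: [-0.4, 0.5, -0.2]
grip_width: 0.999
```

Run:
```python
from h import *
c2=np.array([.479,-.1335,0])
g=c2+.003*U+.083*Z
go(g,rot(-135),.0);print(state()["force"])
```

```text
t 14.45 tcp [ 0.4776 -0.1409  0.0696] rot [179.9  44.9  73.2] -> [ 0.476  -0.1433  0.0698] row [0.0014, -0.0006, 0.0003, -0.0041, -0.0016, 0.0037] ang 0.1 dist 0.003
[-0.41431329  0.52746414 -0.18945548]
```

servo_tool([
  [[0.001,-0.0006,0,-0.004,-0.0016,0.004,1],[0.001,-0.0006,0,-0.004,-0.0016,0.004,0.62],[0.001,-0.0006,0,-0.004,-0.0016,0.004,0.56],[0.001,-0.0006,0,-0.004,-0.0016,0.004,0.5],[0.001,-0.0006,0,-0.004,-0.0016,0.004,0.3],[0.001,-0.0006,0,-0.004,-0.0016,0.004,0.3],[0.001,-0.0006,0,-0.004,-0.0016,0.004,0.3],[0.001,-0.0006,0,-0.004,-0.0016,0.004,0.3]],
], newtons=50)

```text
clock: 15.25
tcp_pos: [0.4761, -0.1431, 0.0696]
tool_rot: [180.0, 45.0, 73.3]
force: [-0.4, -0.1, 0.2]
grip_width: 0.54
```

Run:
```python
from h import *
c2=np.array([.479,-.1335,0])
s=state();print(s["force"],s["grip_width"]*88)
go(c2+.003*U+.15*Z,rot(-125),.0)
p=get_image("side");crop(p,(240,120,400,230),5,"pics/s10.png")
```

```text
[-0.35232748 -0.14839946  0.19661143] 47.51831640204289
t 15.25 tcp [ 0.4761 -0.1431  0.0696] rot [180.   45.   73.3] -> [ 0.4768 -0.1409  0.1347] row [0.0005, 0.1162, 0.0005, -0.0887, 0.0, -0.0954] ang 10.0 dist 0.065
```

View pics/s10.png

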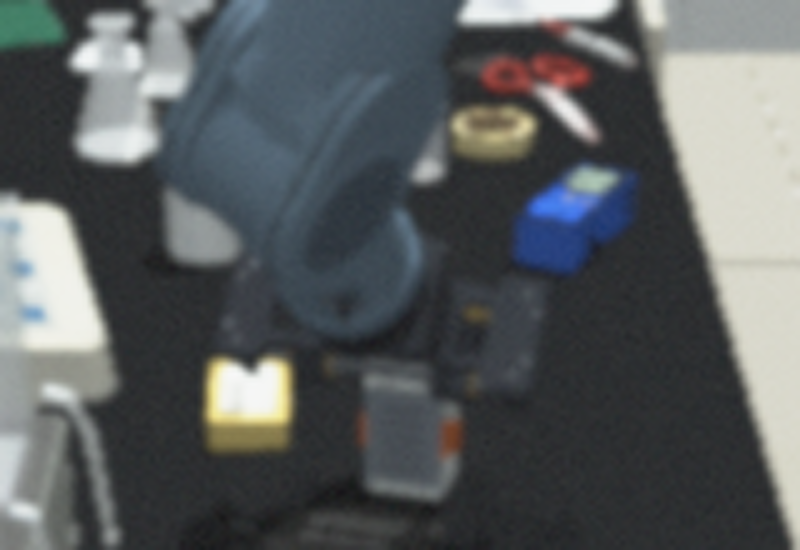

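servo_tool([
  [[0,0,0,-0.01,0,-0.01,0.3],[0,0,0,-0.03,0,-0.03,0.3],[0,0.03,0,-0.055,0,-0.057,0.3],[0,0.07,0,-0.075,0,-0.08,0.3],[0,0.1,0,-0.085,0,-0.092,0.3],[0,0.116,0,-0.0887,0,-0.0954,0.3],[0,0.116,0,-0.0887,0,-0.0954,0.3]],
])

```text
clock: 16.0
tcp_pos: [0.4767, -0.1417, 0.1358]
tool_rot: [179.9, 35.0, 73.1]
force: [0.4, 0.3, -2.8]
grip_width: 0.538
```

Run:
```python
from h import *
c2=np.array([.479,-.1335,0])
s=state();print(s["force"],s["grip_width"]*88,s["joint_positions"].round(1))
g0=c2+.003*U+.15*Z; g1=np.array([.465,-.165,.15])
for i,ph in enumerate((-105,-85,-65,-45)): go(g0+(g1-g0)*(i+1)/4,rot(ph),.0)
```

```text
[ 0.37381421  0.2647258  -2.77647126] 47.31559842946993 [-15.9  33.4   8.9 112.5  33.1  55.1 -48.9]
t 16.0 tcp [ 0.4767 -0.1417  0.1358] rot [179.9  35.   73.1] -> [ 0.4748 -0.1439  0.1319] row [0.0008, 0.2324, -0.0009, 0.0002, -0.0026, 0.0093] ang 20.0 dist 0.005
t 16.0 tcp [ 0.4767 -0.1417  0.1358] rot [179.9  35.   73.1] -> [ 0.4729 -0.1463  0.1314] row [0.001, 0.4652, -0.0008, -0.0038, -0.0047, 0.0135] ang 40.0 dist 0.007
t 16.0 tcp [ 0.4767 -0.1417  0.1358] rot [179.9  35.   73.1] -> [ 0.471  -0.1488  0.1331] row [0.0011, 0.6979, -0.0006, -0.0107, -0.0069, 0.0142] ang 60.0 dist 0.01
t 16.0 tcp [ 0.4767 -0.1417  0.1358] rot [179.9  35.   73.1] -> [ 0.4688 -0.1523  0.1368] row [0.0013, 0.9306, -0.0004, -0.0215, -0.009, 0.0127] ang 80.0 dist 0.013
```

servo_tool([
  [[0,0.05,0,0,0,0.002,0.3],[0,0.14,0,0,-0.001,0.006,0.3],[0,0.232,0,0,-0.0026,0.009,0.3],[0,0.33,0,-0.001,-0.0035,0.011,0.3],[0,0.43,0,-0.003,-0.0045,0.013,0.3],[0,0.53,0,-0.006,-0.0055,0.014,0.3],[0,0.62,0,-0.008,-0.006,0.014,0.3],[0,0.7,0,-0.011,-0.007,0.014,0.3],[0,0.77,0,-0.014,-0.0075,0.014,0.3],[0,0.77,0,-0.014,-0.0075,0.014,0.3]],
])

```text
clock: 17.0
tcp_pos: [0.4681, -0.1528, 0.1305]
tool_rot: [-179.7, -31.2, 72.7]
force: [-0.7, -0.3, -2.3]
grip_width: 0.539
```

Run:
```python
from h import *
s=state();print(s["force"],s["grip_width"]*88,s["joint_positions"].round(1))
go([.465,-.165,.09],rot(-45))
```

```text
[-0.72703107 -0.34610537 -2.30030974] 47.458126643820556 [ 51.   34.2 -24.2 111.9 -23.9  46.3  30.6]
t 17.0 tcp [ 0.4681 -0.1528  0.1305] rot [-179.7  -31.2   72.7] -> [ 0.4688 -0.1523  0.0768] row [0.0002, 0.1602, -0.0053, -0.0546, 0.0015, 0.0926] ang 13.8 dist 0.054
```

servo_tool([
  [[0,0.04,-0.001,-0.005,0,0.008,0.3],[0,0.08,-0.002,-0.015,0,0.025,0.3],[0,0.12,-0.003,-0.03,0.001,0.05,0.3],[0,0.15,-0.004,-0.045,0.001,0.075,0.3],[0,0.16,-0.005,-0.0546,0.0015,0.0926,0.3],[0,0.16,-0.005,-0.0546,0.0015,0.0926,0.3],[0,0.16,-0.005,-0.0546,0.0015,0.0926,0.3]],
])

```text
clock: 17.7
tcp_pos: [0.4717, -0.1476, 0.0796]
tool_rot: [179.6, -44.8, 74.0]
force: [0.1, -0.3, -2.5]
grip_width: 0.542
```

Run:
```python
from h import *
s=state();print(s["force"],s["grip_width"]*88,s["joint_positions"].round(1))
go([.465,-.165,.03],rot(-45))
go([.465,-.165,.025],rot(-45))
p=get_image("side");crop(p,(240,120,400,230),5,"pics/s11.png")
W=world(p)
P=np.array([.465,-.165,0]);loc=np.stack([(W-P)@U,(W-P)@V,W[...,2]],-1)
m=(loc[...,0]>.0)&(loc[...,0]<.08)&(abs(loc[...,1])<.02)&(loc[...,2]>.09)&(loc[...,2]<.125)
L=loc[m]; A=np.c_[L[:,0],L[:,1],np.ones(len(L))]; k=np.linalg.lstsq(A,L[:,2],rcond=None)[0];print("back z vs u,v",k,len(L),np.std(L[:,2]-A@k))
```

```text
[ 0.05775602 -0.34984186 -2.47026446] 47.67278438778868 [ 59.   47.5 -28.3 108.5 -29.   48.4  43.2]
t 17.7 tcp [ 0.4717 -0.1476  0.0796] rot [179.6 -44.8  74. ] -> [ 0.4688 -0.1523  0.0168] row [-0.0024, 0.0017, 0.0065, -0.0962, -0.0033, 0.0815] ang 0.6 dist 0.063
t 17.7 tcp [ 0.4717 -0.1476  0.0796] rot [179.6 -44.8  74. ] -> [ 0.4688 -0.1523  0.0118] row [-0.0024, 0.0017, 0.0065, -0.1033, -0.0034, 0.0886] ang 0.6 dist 0.068
back z vs u,v [-0.00852314 -0.01412713  0.10511657] 158 0.0011471712558834828
```

View pics/s11.png

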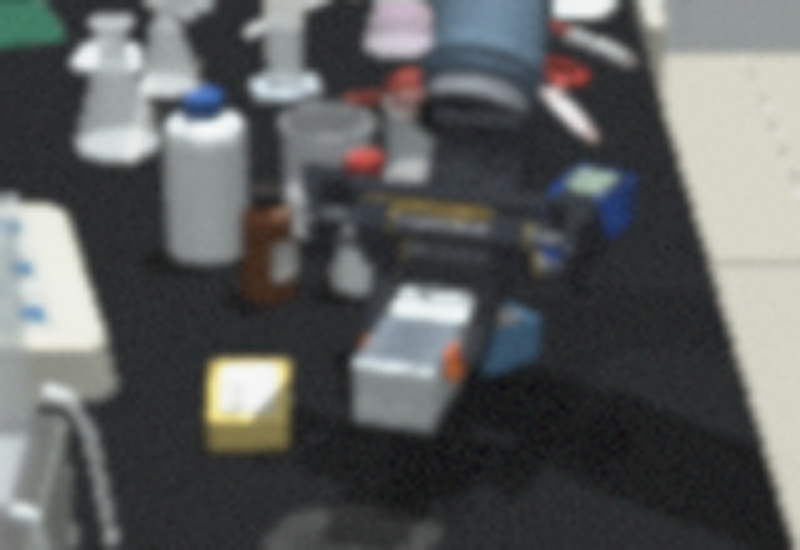

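servo_tool([
  [[-0.001,0.001,0.003,-0.02,-0.001,0.015,0.3],[-0.002,0.0017,0.006,-0.04,-0.002,0.035,0.3],[-0.002,0.0017,0.006,-0.06,-0.003,0.052,0.3],[-0.002,0.0017,0.006,-0.08,-0.003,0.065,0.3],[-0.002,0.0017,0.006,-0.092,-0.003,0.077,0.3],[-0.002,0.0017,0.006,-0.0935,-0.003,0.079,0.3],[-0.002,0.0017,0.006,-0.0935,-0.003,0.079,0.3]],
])

```text
clock: 18.45
tcp_pos: [0.4687, -0.1532, 0.0181]
tool_rot: [180.0, -45.1, 73.1]
force: [0.4, -0.1, -1.9]
grip_width: 0.539
```

Run:
```python
from h import *
s=state();print(s["force"],s["tcp_pos"],s["tool_rot"])
go([.465,-.165,.028],rot(-45))
```

```text
[ 0.42120145 -0.10120669 -1.90353096] [ 0.46866041 -0.15321203  0.01808946] [179.99278684 -45.09818215  73.12009705]
t 18.45 tcp [ 0.4687 -0.1532  0.0181] rot [180.  -45.1  73.1] -> [ 0.4688 -0.1523  0.0148] row [0.0007, -0.0011, -0.0007, -0.0035, -0.0002, 0.0059] ang 0.1 dist 0.003
```

servo_tool([
  [[0,0,0,-0.001,0,0.001,0.3],[0,-0.001,0,-0.002,0,0.002,0.3],[0,-0.001,0,-0.0028,0,0.0028,0.3],[0,-0.001,0,-0.0028,0,0.0028,0.3]],
])

```text
clock: 18.85
tcp_pos: [0.4687, -0.1536, 0.0164]
tool_rot: [179.9, -45.0, 73.2]
force: [0.6, -0.2, -1.6]
grip_width: 0.543
```

servo_tool([
  [[0,0,0,-0.001,0,0.001,0.3],[0,0,0,-0.002,0,0.002,0.3],[0,0,0,-0.002,0,0.002,0.3]],
])

```text
clock: 19.15
tcp_pos: [0.4685, -0.1535, 0.0147]
tool_rot: [180.0, -45.0, 73.1]
force: [0.6, 0.0, -2.5]
grip_width: 0.539
```

servo_tool([
  [[0,0,0,-0.001,0,0.001,0.3],[0,0,0,-0.002,0,0.002,0.3],[0,0,0,-0.002,0,0.002,0.3]],
])

```text
clock: 19.45
tcp_pos: [0.4685, -0.1535, 0.0133]
tool_rot: [180.0, -45.0, 73.1]
force: [1.5, -0.6, -2.8]
grip_width: 0.537
```

servo_tool([
  [[0,0,0,-0.001,0,0.001,0.3],[0,0,0,-0.002,0,0.002,0.3],[0,0,0,-0.002,0,0.002,0.3]],
])

```text
clock: 19.75
tcp_pos: [0.4687, -0.1535, 0.0127]
tool_rot: [180.0, -45.0, 73.2]
force: [-2.6, -2.6, 5.0]
grip_width: 0.535
```

servo_tool([
  [[0,0,0,-0.0005,0,0.0005,0.3],[0,0,0,-0.0005,0,0.0005,0.55],[0,0,0,0,0,0,0.65],[0,0,0,0,0,0,1],[0,0,0,0,0,0,1],[0,0,0,0,0,0,1],[0,0,0,0,0,0,1],[0,0,0,0,0,0,1]],
])

```text
clock: 20.55
tcp_pos: [0.4686, -0.1535, 0.012]
tool_rot: [180.0, -45.0, 73.1]
force: [0.7, 0.0, -0.6]
grip_width: 1.0
```

Run:
```python
from h import *
s=state();print(s["force"],s["tcp_pos"],s["grip_width"])
p=get_image("side");crop(p,(240,120,400,230),5,"pics/s12.png")
W=world(p)
P=np.array([.465,-.165,0]);loc=np.stack([(W-P)@U,(W-P)@V,W[...,2]],-1)
m=(loc[...,0]>.0)&(loc[...,0]<.08)&(abs(loc[...,1])<.02)&(loc[...,2]>.03)&(loc[...,2]<.055)
L=loc[m]; A=np.c_[L[:,0],L[:,1],np.ones(len(L))]; k=np.linalg.lstsq(A,L[:,2],rcond=None)[0];print("back z vs u,v",k,len(L),np.std(L[:,2]-A@k),np.median(L[:,2]))
```

```text
[ 0.70760732  0.01410548 -0.63436115] [ 0.46863812 -0.15347609  0.01198439] 1.0003847191694288
back z vs u,v [-0.01112694  0.0102261   0.03813613] 170 0.0017100926372786906 0.03779902486611458
```

View pics/s12.png

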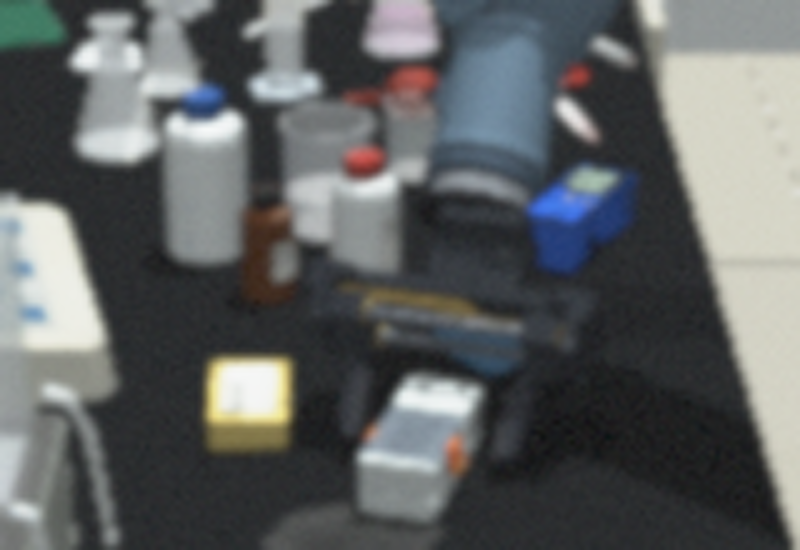

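servo_tool([
  [[0,0,0,0,0,-0.03,1],[0,0,0,0,0,-0.08,1],[0,0,0,0,0,-0.15,1],[0,0,0,0,0,-0.22,1],[0,0,0,0,0,-0.28,1],[0,0,0,0,0,-0.28,1]],
])

```text
clock: 21.2
tcp_pos: [0.4403, -0.2526, 0.1127]
tool_rot: [179.6, -44.7, 73.1]
force: [0.4, -0.6, 0.2]
grip_width: 0.999
```

Run:
```python
from h import *
import math
for n,b in(("top",(270,160,400,260)),("side",(260,140,400,240))):
    p=get_image(n);crop(p,b,6,f"pics/{n}13.png"); W=world(p)
    B=(abs(W[...,0]-.475)<.07)&(W[...,1]>-.215)&(W[...,1]<-.065)&(W[...,2]>.033)&(W[...,2]<.046)
    r=cv2.minAreaRect(W[B][:,:2].astype(np.float32));print(n,r,np.median(W[B][:,2]))
    hsv=cv2.cvtColor(p["frame"],cv2.COLOR_BGR2HSV)
    O=(hsv[...,0]<18)&(hsv[...,1]>150)&(hsv[...,2]>90)&(abs(W[...,0]-.475)<.07)&(W[...,1]>-.215)&(W[...,1]<-.065)
    nn,lab,st,cen=cv2.connectedComponentsWithStats(O.astype(np.uint8))
    for i in range(1,nn):
        if st[i,4]>3: print(st[i,4],cen[i].round(1),np.median(W[lab==i],0).round(4))
print(state()["joint_positions"].round(1))
```

```text
top ((0.4739081859588623, -0.1389794945716858), (0.11575872451066971, 0.05273130536079407), 71.1719970703125) 0.0382311950447336
9 [327.1 192.4] [ 0.5079 -0.1298  0.0271]
18 [321.3 212.2] [ 0.4518 -0.1122  0.0227]
side ((0.4715674817562103, -0.14183902740478516), (0.12245237082242966, 0.05397092178463936), 71.22390747070312) 0.03793740095948839
[ 64.8  46.3 -24.3 101.2 -25.2  60.5  44.6]
```

View pics/top13.png

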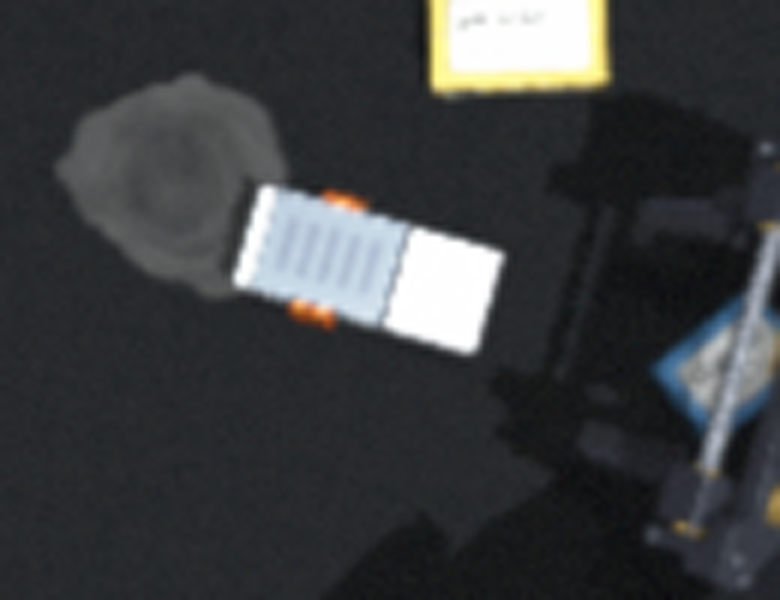

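Run:
```python
from h import *
g=np.array([.4775,-.1245,.0392])
go(g,rot(-90),.10)
```

```text
t 21.3 tcp [ 0.4398 -0.248   0.1109] rot [179.9 -45.   73.1] -> [ 0.4775 -0.1245  0.1205] row [0.0009, -0.5231, -0.0009, 0.1962, 0.0003, 0.1689] ang 45.0 dist 0.129
```

servo_tool([
  [[0,-0.08,0,0.04,0,0.01,1],[0,-0.18,0,0.08,0,0.04,1],[0,-0.28,0,0.12,0,0.08,1],[0,-0.38,0,0.16,0,0.125,1],[0.001,-0.47,0,0.18,0,0.15,1],[0.001,-0.523,-0.001,0.196,0,0.169,1],[0.001,-0.523,-0.001,0.196,0,0.169,1],[0.001,-0.523,-0.001,0.196,0,0.169,1]],
])

```text
clock: 22.1
tcp_pos: [0.4769, -0.12, 0.1194]
tool_rot: [-179.8, -0.1, 73.7]
force: [-0.5, 0.1, 0.3]
grip_width: 0.999
```

Run:
```python
from h import *
g=np.array([.4775,-.1245,.0392])
print(state()["joint_positions"].round(1))
go(g,rot(-90),.04)
```

```text
[ 13.5  26.   -5.7 116.5   3.9  37.8 -10.9]
t 22.1 tcp [ 0.4769 -0.12    0.1194] rot [-1.798e+02 -1.000e-01  7.370e+01] -> [ 0.4775 -0.1245  0.0605] row [-0.002, -0.0007, 0.006, -0.0084, 0.004, 0.1177] ang 0.6 dist 0.059
```

servo_tool([
  [[-0.001,0,0.003,-0.004,0.002,0.03,1],[-0.002,-0.0007,0.005,-0.006,0.003,0.07,1],[-0.002,-0.0007,0.005,-0.006,0.003,0.1,1],[-0.002,-0.0007,0.005,-0.006,0.003,0.117,1],[-0.002,-0.0007,0.005,-0.006,0.003,0.117,1]],
])

```text
clock: 22.6
tcp_pos: [0.4761, -0.1285, 0.0605]
tool_rot: [-179.9, 0.0, 72.7]
force: [0.2, -0.2, 0.5]
grip_width: 0.999
```

Run:
```python
from h import *
g=np.array([.4775,-.1245,.0392])
go(g,rot(-90),.0)
p=get_image("top");crop(p,(270,160,400,260),6,"pics/t14.png")
p=get_image("side");crop(p,(260,140,400,240),6,"pics/s14.png")
```

```text
t 22.6 tcp [ 0.4761 -0.1285  0.0605] rot [-179.9    0.    72.7] -> [ 0.4775 -0.1245  0.0205] row [-0.0007, 0.0004, -0.0058, 0.0085, 0.0004, 0.08] ang 0.5 dist 0.04
```

View pics/s14.png

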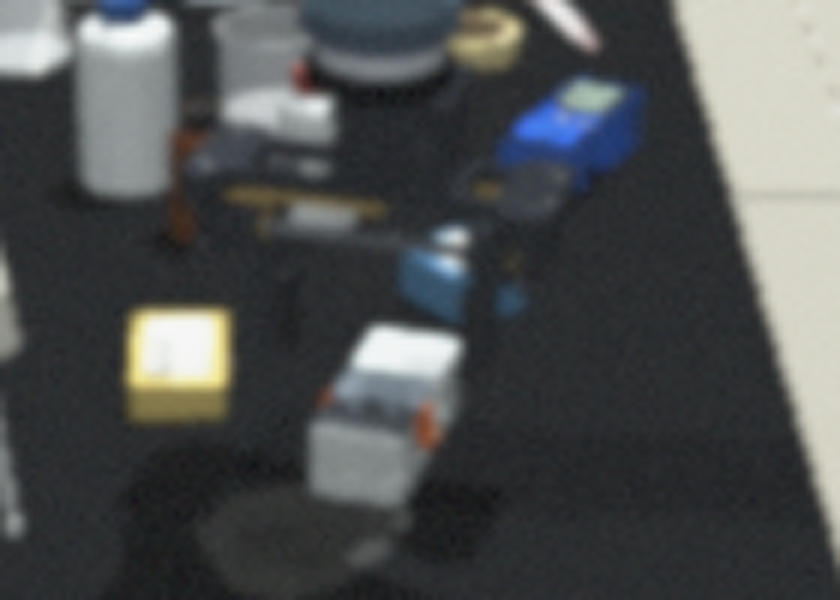

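View pics/t14.png

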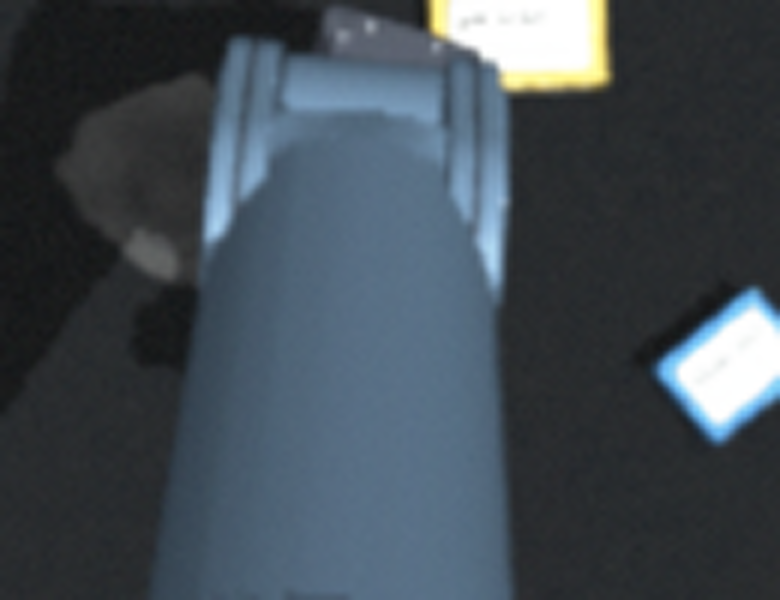

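servo_tool([
  [[0,0,-0.003,0.004,0,0.01,1],[0,0,-0.005,0.006,0,0.03,1],[0,0,-0.005,0.006,0,0.05,1],[0,0,-0.005,0.006,0,0.07,1],[0,0,-0.005,0.006,0,0.08,1],[0,0,-0.005,0.006,0,0.08,1]],
])

```text
clock: 23.3
tcp_pos: [0.4782, -0.125, 0.021]
tool_rot: [179.9, 0.1, 73.2]
force: [0.1, -0.3, 0.9]
grip_width: 1.0
```

Run:
```python
from h import *
g=np.array([.4775,-.1245,.0392])
go(g,rot(-90),.0)
print(state()["force"])
p=get_image("side");crop(p,(260,140,400,240),6,"pics/s15.png")
f,M,o=cam(p)
print((proj(p,[g+.031*V-.012*Z,g-.031*V-.012*Z,g+.01*U+.031*V-.012*Z])-[260,140])*6)
```

```text
t 23.3 tcp [ 0.4782 -0.125   0.021 ] rot [1.799e+02 1.000e-01 7.320e+01] -> [ 0.4775 -0.1245  0.0205] row [0.0006, 0.0006, 0.0003, 0.0005, -0.0016, 0.001] ang 0.1 dist 0.001
[ 0.07647274 -0.34754001  0.88055932]
[[430.26822878 424.54494919]
 [314.58309881 407.43218243]
 [425.12573169 433.79624974]]
```

View pics/s15.png

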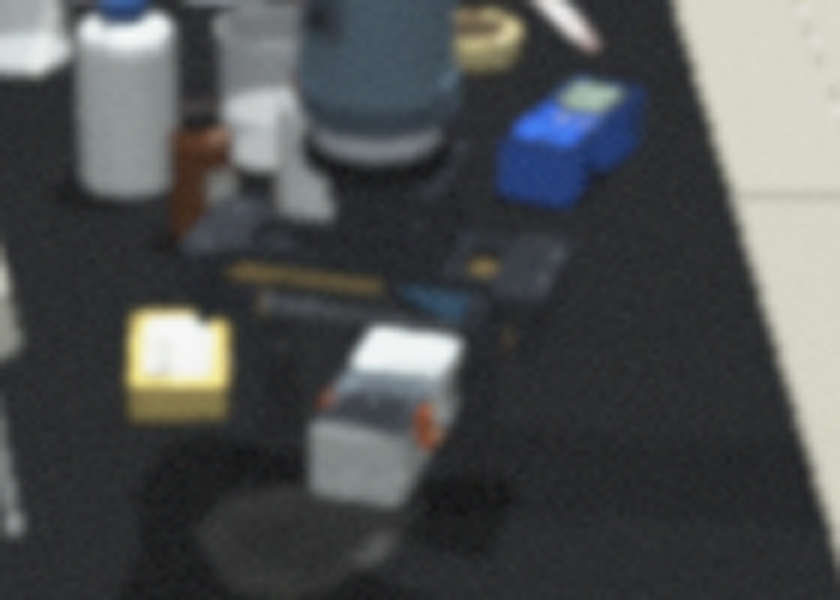

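servo_tool([
  [[0,0,0,0,-0.001,0.001,0.72],[0,0,0,0,-0.001,0.001,0.66],[0,0,0,0,-0.001,0.001,0.6],[0,0,0,0,-0.001,0.001,0.4],[0,0,0,0,-0.001,0.001,0.4],[0,0,0,0,-0.001,0.001,0.4],[0,0,0,0,-0.001,0.001,0.4],[0,0,0,0,-0.001,0.001,0.4],[0,0,0,0,-0.001,0.001,0.4]],
], newtons=30)

```text
clock: 24.25
tcp_pos: [0.4784, -0.1251, 0.0215]
tool_rot: [179.8, 0.0, 73.2]
force: [0.3, -0.5, -0.1]
grip_width: 0.582
```

Run:
```python
from h import *
s=state();print(s["force"],s["grip_width"]*88,s["tcp_pos"],s["tool_rot"])
```

```text
[ 0.28334769 -0.50335275 -0.10477096] 51.17256869580328 [ 0.47841885 -0.12506996  0.02153305] [1.79842737e+02 4.21464145e-02 7.32178754e+01]
```

servo_tool([
  [[0,0,0,0,0,-0.004,0.4],[0,0,0,0,0,-0.01,0.4],[0,0,0,0,0,-0.018,0.4],[0,0,0,0,0,-0.026,0.4],[0,0,0,0,0,-0.035,0.4],[0,0,0,0,0,-0.044,0.4],[0,0,0,0,0,-0.053,0.4],[0,0,0,0,0,-0.06,0.4],[0,0,0,0,0,-0.066,0.4],[0,0,0,0,0,-0.07,0.4]],
])

```text
clock: 25.25
tcp_pos: [0.4784, -0.125, 0.0568]
tool_rot: [179.8, 0.0, 73.2]
force: [0.6, 0.2, -0.9]
grip_width: 0.581
```

Run:
```python
from h import *
s=state();print(s["force"],s["grip_width"]*88,s["tcp_pos"],s["tool_rot"])
p=get_image("side");crop(p,(260,140,400,240),6,"pics/s16.png")
W=world(p);C=np.array([.472,-.1422,0])
loc=np.stack([(W-C)@U,(W-C)@V,W[...,2]],-1)
m=(loc[...,0]>-.055)&(loc[...,0]<-.02)&(abs(loc[...,1])<.02)&(loc[...,2]>.02)&(loc[...,2]<.055);print("logger top",np.median(loc[m],0),m.sum())
```

```text
[ 0.6412593   0.20520977 -0.9011232 ] 51.1383693276831 [ 0.47839553 -0.12498764  0.05681802] [1.79832420e+02 3.88180237e-02 7.32200706e+01]
logger top [nan nan nan] 0
  return _methods._mean(a, axis=axis, dtype=dtype,
  ret = um.true_divide(
```

View pics/s16.png

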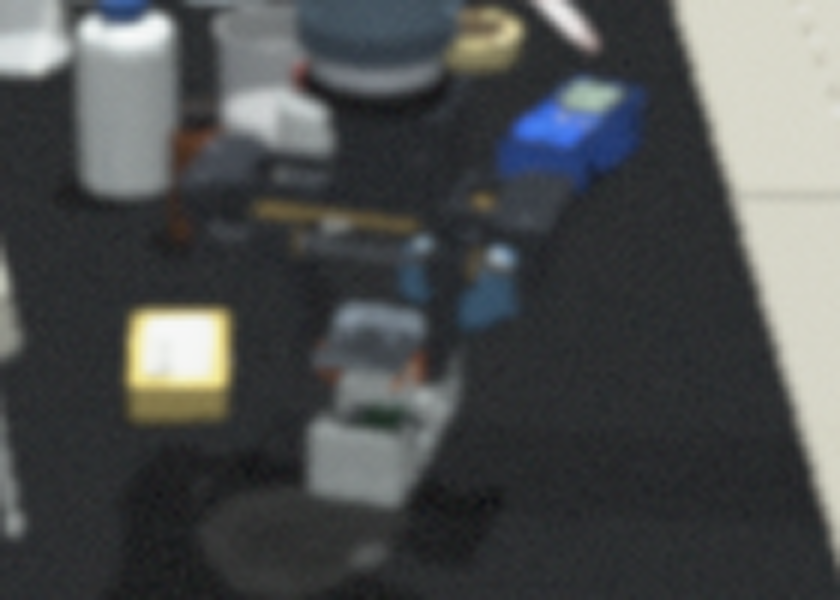

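Run:
```python
from h import *
go([.48,.04,.1],rot(-90),G)
```

```text
t 25.3 tcp [ 0.4785 -0.125   0.057 ] rot [179.8   0.   73.2] -> [0.48 0.04 0.1 ] row [0.0021, 0.0004, 0.0002, 0.3167, -0.0922, -0.0865] ang 0.2 dist 0.171
```

servo_tool([
  [[0,0,0,0,0,-0.03,0.4],[0,0,0,0,0,-0.06,0.4],[0,0,0,0.03,-0.01,-0.086,0.4],[0,0,0,0.09,-0.027,-0.086,0.4],[0,0,0,0.16,-0.047,-0.086,0.4],[0,0,0,0.23,-0.067,-0.086,0.4],[0,0,0,0.28,-0.082,-0.086,0.4],[0,0,0,0.31,-0.09,-0.086,0.4],[0,0,0,0.317,-0.092,-0.086,0.4],[0,0,0,0.317,-0.092,-0.086,0.4]],
])

```text
clock: 26.3
tcp_pos: [0.4796, 0.041, 0.0994]
tool_rot: [179.9, 0.0, 73.3]
force: [0.0, -0.7, -0.2]
grip_width: 0.579
```

Run:
```python
from h import *
s=state();print(s["force"],s["grip_width"]*88,s["joint_positions"].round(1))
go([.48,.04,.006],rot(-90),G)
p=get_image("side");crop(p,(260,140,400,240),6,"pics/s17.png")
```

```text
[ 0.02151996 -0.68266657 -0.18718796] 50.94212879459284 [ -5.6  27.2  -5.8 118.7   4.9  34.2 -31.5]
t 26.3 tcp [0.4796 0.041  0.0994] rot [179.9   0.   73.3] -> [0.48  0.04  0.006] row [0.0017, 0.0004, 0.0014, -0.0016, 0.0008, 0.1867] ang 0.2 dist 0.093
```

View pics/s17.png

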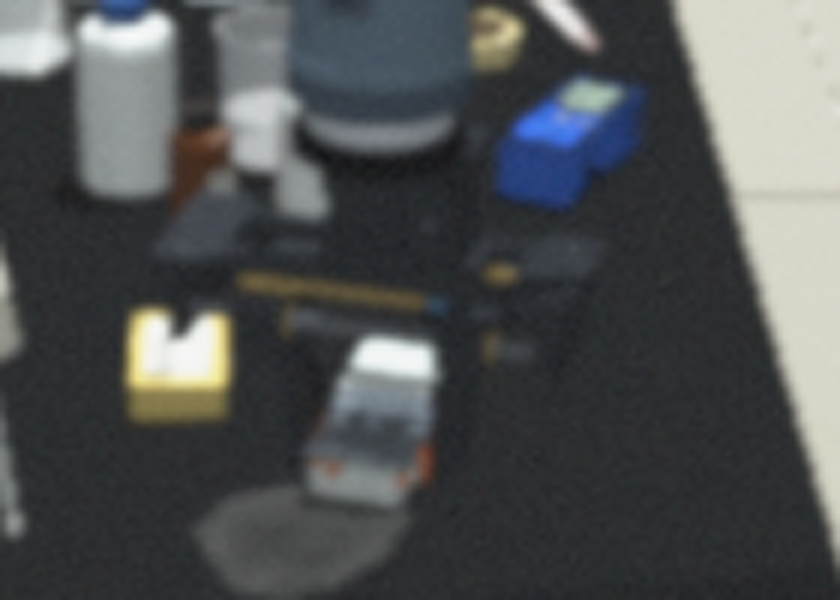

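servo_tool([
  [[0,0,0,0,0,0.03,0.4],[0,0,0,0,0,0.07,0.4],[0,0,0,0,0,0.11,0.4],[0,0,0,0,0,0.15,0.4],[0.001,0,0,0,0,0.175,0.4],[0.001,0,0,0,0,0.184,0.4],[0.001,0,0,0,0,0.186,0.4],[0.001,0,0,0,0,0.186,0.4]],
])

```text
clock: 27.15
tcp_pos: [0.4805, 0.0398, 0.0068]
tool_rot: [179.9, 0.0, 73.2]
force: [0.5, 0.9, 0.8]
grip_width: 0.584
```

servo_tool([
  [[0,0,0,0,0,0.002,0.4],[0,0,0,0,0,0.004,0.4],[0,0,0,0,0,0.004,0.4]],
])

```text
clock: 27.45
tcp_pos: [0.4803, 0.0401, 0.0045]
tool_rot: [179.9, 0.0, 73.2]
force: [0.1, -0.0, -0.4]
grip_width: 0.582
```

servo_tool([
  [[0,0,0,0,0,0.001,0.4],[0,0,0,0,0,0.002,0.4],[0,0,0,0,0,0.003,0.4],[0,0,0,0,0,0.003,0.4]],
])

```text
clock: 27.85
tcp_pos: [0.4801, 0.04, 0.0027]
tool_rot: [179.9, 0.0, 73.2]
force: [-0.8, 0.1, 0.2]
grip_width: 0.579
```

servo_tool([
  [[0,0,0,0,0,0.001,0.4],[0,0,0,0,0,0.002,0.4],[0,0,0,0,0,0.002,0.4]],
])

```text
clock: 28.15
tcp_pos: [0.4801, 0.04, 0.0017]
tool_rot: [179.9, 0.0, 73.2]
force: [0.6, -0.3, 0.5]
grip_width: 0.584
```

servo_tool([
  [[0,0,0,0,0,0,0.62],[0,0,0,0,0,0,0.68],[0,0,0,0,0,0,0.74],[0,0,0,0,0,0,0.85],[0,0,0,0,0,0,1],[0,0,0,0,0,0,1],[0,0,0,0,0,0,1],[0,0,0,0,0,0,1]],
])

```text
clock: 28.95
tcp_pos: [0.4801, 0.04, 0.0018]
tool_rot: [179.9, 0.0, 73.2]
force: [-0.3, 0.4, 0.7]
grip_width: 0.998
```

servo_tool([
  [[0,0,0,0,0,-0.02,1],[0,0,0,0,0,-0.06,1],[0,0,0,0,0,-0.12,1],[0,0,0,0,0,-0.2,1],[0,0,0,0,0,-0.3,1],[0,0,0,0,0,-0.4,1],[0,0,0,0,0,-0.4,1],[0,0,0,0,0,-0.4,1]],
])

```text
clock: 29.75
tcp_pos: [0.4805, 0.0402, 0.2034]
tool_rot: [179.8, -0.0, 73.2]
force: [-0.8, -0.2, -1.1]
grip_width: 1.0
```

Run:
```python
from h import *
s=state();print(s["clock"],s["force"],s["grip_width"],s["tcp_pos"])
for n,b in(("top",(240,150,380,250)),("side",(260,160,400,260))):
    p=get_image(n);crop(p,b,6,f"pics/{n}18.png"); W=world(p)
    for nm,C,zr,hw in(("logger",(.472,-.142),(.025,.055),.05),("cover",(.48,.04),(.006,.04),.03)):
        C=np.array([*C,0]);loc=np.stack([(W-C)@U,(W-C)@V,W[...,2]],-1)
        m=(abs(loc[...,0])<hw)&(abs(loc[...,1])<.02)&(loc[...,2]>zr[0])&(loc[...,2]<zr[1])
        if nm=="logger": m&=loc[...,0]<-.02
        L=loc[m]
        if len(L)<10: print(n,nm,len(L)); continue
        A=np.c_[L[:,0],L[:,1],np.ones(len(L))]; k=np.linalg.lstsq(A,L[:,2],rcond=None)[0]
        print(n,nm,"plane",k.round(4),len(L),"med",np.median(W[m],0).round(4))
    for q in("cell_caddy","timer","cover_slips","ph_strips"):
        for d in outline_of(p,q)[:1]: print(n,q,d["score"],np.median(W[d["pixels"]],0).round(3))
```

```text
29.75 [-0.82399221 -0.19288213 -1.06197667] 0.9996680024849354 [0.48054993 0.04017956 0.2034371 ]
top logger plane [0.0206 0.0001 0.0394] 152 med [ 0.4621 -0.175   0.0387]
top cover plane [0.002  0.0075 0.02  ] 219 med [0.4789 0.0353 0.02  ]
top cell_caddy 0.71 [0.376 0.309 0.01 ]
top timer 0.75 [0.588 0.284 0.015]
top cover_slips 0.89 [ 0.428 -0.309  0.029]
top ph_strips 0.75 [ 0.585 -0.21   0.021]
side logger plane [-0.0333  0.0115  0.0372] 58 med [ 0.4628 -0.174   0.0387]
side cover plane [-0.0032 -0.0032  0.0198] 174 med [0.4793 0.0421 0.0198]
side cell_caddy 0.56 [0.377 0.313 0.008]
side timer 0.97 [0.582 0.281 0.014]
side cover_slips 0.61 [ 0.431 -0.299  0.021]
side ph_strips 0.83 [ 0.583 -0.197  0.02 ]
```

View pics/side18.png

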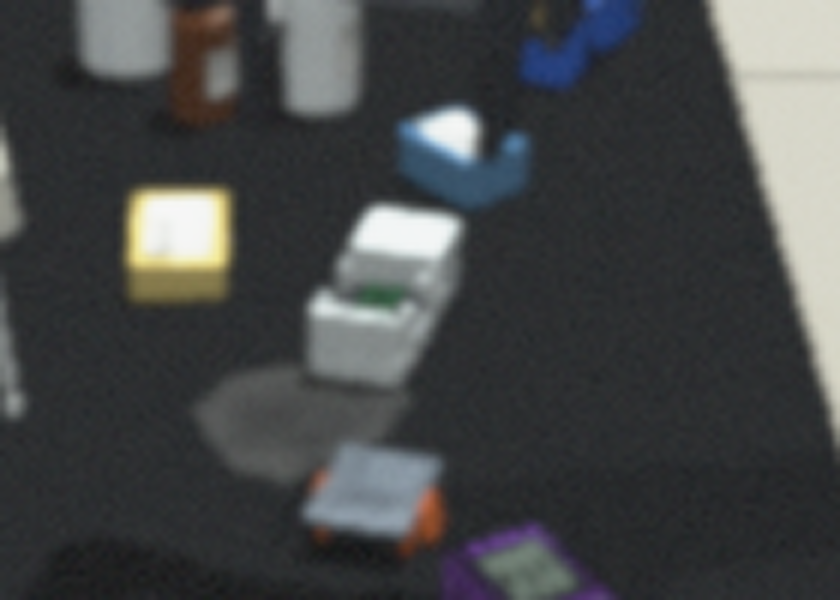

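View pics/top18.png

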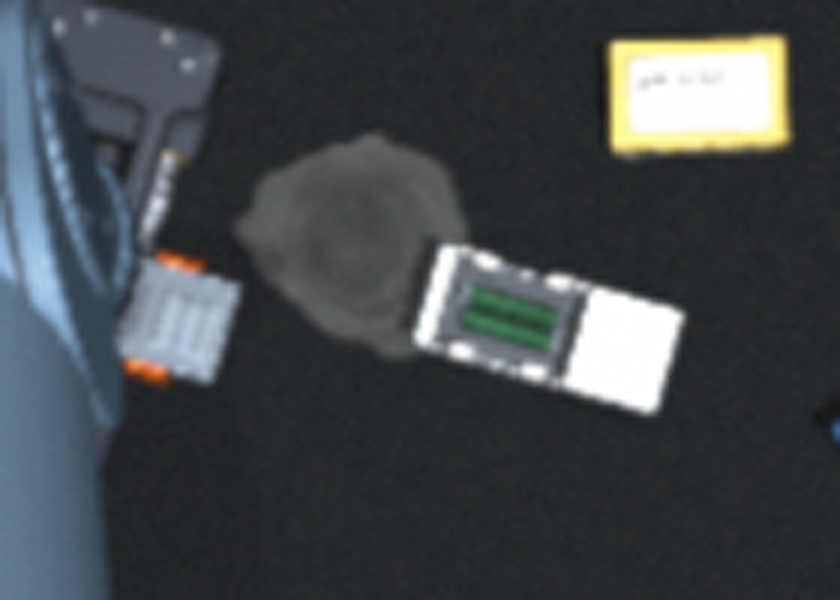

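Run:
```python
from h import *
print(close_job())
```

```text
the job is handed in; nothing more can be done
None
```

The job is handed in after about 30 s of the 67 s allowed. The logger lies on its display, and its cover is off and flat on the bench beside it. No verdict was reported.

**What I did:** I turned the logger over in two quarter turns, standing it on its lower end in between and regripping it from the other side. I set it down and let go, then squeezed both tabs with 30 N until the opening read 51 mm, which means fully in. I lifted the cover straight out and set it down on its tabs.

**Last checks:**
- **Logger:** its back is about 39 mm above the bench, with its centre near (0.472, -0.142) m. The tilt fits from the two cameras disagreed, at +1.2° and -1.9°. I put that down to few pixels; both are within the 6° limit.
- **Cover:** it lies flat to within about 0.5°, with its outer face at 20 mm. It is about 18 cm from the logger and not touching it.
- **Other things:** the caddy and both cartons read within about 1 cm of where they started in both cameras. The top view put the timer 16 mm away from its start, probably because the arm partly hid it. The side view showed it unmoved.

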